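# Put the seasoning spoons away and click the lids shut

## Task

The seasoning box and its spoons have been washed and dried. Lift every small spoon that hangs on the cabinet's hook rail (there are three or four) up and off its hook and put it right inside the white seasoning box, at most one spoon to a compartment, then close all four wooden lids, pressing each down until it clicks and stays shut. Leave the tea strainer hanging and the other things on the sill where they are, and keep the box standing on the sill.

Things in the scene. Friction and masses are not known exactly. Their poses are not given: they have to be found in the camera images.
- box: seasoning box, white stoneware, 112 (x) by 305 (y) by 100 mm high without lids, 1.8 kg, loose on the sill. Origin: centre of its underside; front faces its own -x (roughly the robot), z up. Four open compartments in a row at y = +112.5, +37.5, -37.5, -112.5 mm, each inside 102 (x) by 70 (y) mm, 95 mm deep; walls and floor 5 mm. Sprung steel catches stand 7 mm out of the front wall.
- lid1 (a joint): hinged wooden lid over compartment 1 (y = +112.5 mm), 72 mm wide, 8 mm thick. Angle, rad: 0 shut, grows as it opens upward; 1.6 to 1.95 at the start (upright, leaning back), stop at 2.0. Hinge axis along the box's y at box x = +52, z = 104 mm; shut, it covers z = 100 to 108 mm and reaches to x = -68 mm, where a clasp 20 mm tall hangs down in front of the wall.
- lid2 (a joint): lid over compartment 2 (y = +37.5 mm), like lid1. The hinges are stiff: a lid stays at any angle it is left at (0.5 N at its front edge moves it). At about 0.1 rad the clasp meets the sprung catch; pressing near the front edge with 7 to 10 N pushes it past: it clicks and is held below 0.02 rad. Not clicked, it stays at 0.08 rad or more.
- lid3 (a joint): lid over compartment 3 (y = -37.5 mm), like lid1 and lid2
- lid4 (a joint): lid over compartment 4 (y = -112.5 mm), like lid1 and lid2
- bay1 (a point): centre of the floor of compartment 1 of the seasoning box, 5 mm above the sill
- lid1_press (a point): point on the top (outer) face of lid 1, mid-width, 104 mm from the hinge axis, 16 mm in from its free (front) edge: where to press
- bay2 (a point): centre of the floor of compartment 2 of the seasoning box, 5 mm above the sill
- lid2_press (a point): point on the top (outer) face of lid 2, mid-width, 104 mm from the hinge axis, 16 mm in from its free (front) edge: where to press
- bay3 (a point): centre of the floor of compartment 3 of the seasoning box, 5 mm above the sill
- lid3_press (a point): point on the top (outer) face of lid 3, mid-width, 104 mm from the hinge axis, 16 mm in from its free (front) edge: where to press
- bay4 (a point): centre of the floor of compartment 4 of the seasoning box, 5 mm above the sill
- lid4_press (a point): point on the top (outer) face of lid 4, mid-width, 104 mm from the hinge axis, 16 mm in from its free (front) edge: where to press
- spoon1: steel wire-handled spoon, 87 mm long, 30 g (absent in some starts). Origin: middle of its length; z along the handle away from the bowl, y across the handle, x out of its plane. Handle: 5 mm wire, two legs at y = +-7.5 mm (20 mm over both), joined at the end by a cross wire at z = 38.7 to 43.7 mm. Round bowl, 31 mm diameter, 12 mm thick, centred at z = -28 mm, end at z = -43.7 mm.
- spoon2: spoon like spoon1 (absent in some starts). At the start each hangs upright (z up) on one of the rail's hooks by its cross wire, origin about 180 mm above the sill, x and y axes along those of the cabinet; the hook passes through the slot between its legs (10 mm wide, from z = -12.7 to +38.7 mm).
- spoon3: spoon like spoon1 (absent in some starts). To free a hanging spoon, pinch it by the outsides of the legs (fingers closing along its y, one each side of the hook), raise it 20 to 30 mm so that the cross wire clears the hook's tip, and draw it 40 mm or more towards the cabinet's -x.
- spoon4: spoon like spoon1 (absent in some starts)
- cabinet: mini wooden cabinet, door facing its own -x, 130 (x) by 280 (y) by 120 mm high, fixed; origin: centre of its underside. On top a rail: 8 mm bar along y at x = -55, z = 225 mm, posts at y = +-132 mm. J-hooks of 5 mm wire at y = +110, +55, 0, -55, -110 mm, pointing to -x: from the bar down to a lowest point at x = -82, z = 215, up to the tip at x = -97, z = 233 mm.
- strainer: tea strainer with the same wire handle as the spoons but a much larger dark round bowl (45 mm diameter, 18 mm thick); hangs on one of the five hooks; not part of the job; same frame as the spoons
- garlic_press: steel garlic press lying on the sill, 160 mm long (x), 40 mm wide, 22 mm high; origin at its underside; bystander
- scoop: turquoise plastic scoop, 145 mm long (x), 46 mm wide, 26 mm high, on the sill; origin at its underside; bystander
- butter_lid: white ceramic butter dish lid, 150 x 90 mm, 76 mm high with its knob, on the sill; origin at the centre of its underside; bystander
- grinder: small glass pepper grinder, 48 mm diameter, 101 mm high, standing on top of the cabinet; origin at the centre of its underside; bystander

How it is judged:
At the end, for the whole second after the job is handed in: All four lids are clicked shut (each below 0.04 rad), every spoon that is present lies at rest with its middle inside a compartment of the box (between its walls, above its floor and below the rim), no two spoons in the same compartment, and the box stands upright on the sill (tilt under 0.08 rad) (value of joint each of lid1, lid2, lid3, lid4 below 0.04 rad and x of spoon1 in the frame of box between -0.056 and 0.056 m and y of spoon1 in the frame of box between -0.152 and 0.152 m and z of spoon1 in the frame of box between 0 and 0.1 m and linear speed of each of spoon1, spoon2, spoon3, spoon4 below 0.03 m/s and x of spoon2 in the frame of box between -0.056 and 0.056 m and y of spoon2 in the frame of box between -0.152 and 0.152 m and z of spoon2 in the frame of box between 0 and 0.1 m and x of spoon3 in the frame of box between -0.056 and 0.056 m and y of spoon3 in the frame of box between -0.152 and 0.152 m and z of spoon3 in the frame of box between 0 and 0.1 m and x of spoon4 in the frame of box between -0.056 and 0.056 m and y of spoon4 in the frame of box between -0.152 and 0.152 m and z of spoon4 in the frame of box between 0 and 0.1 m and ((y of spoon1 in the frame of box between 0.075 and 0.15 m and y of spoon2 in the frame of box between 0 and 0.075 m) or (y of spoon1 in the frame of box between 0.075 and 0.15 m and y of spoon2 in the frame of box between -0.075 and 0 m) or (y of spoon1 in the frame of box between 0.075 and 0.15 m and y of spoon2 in the frame of box between -0.15 and -0.075 m) or (y of spoon1 in the frame of box between 0 and 0.075 m and y of spoon2 in the frame of box between 0.075 and 0.15 m) or (y of spoon1 in the frame of box between 0 and 0.075 m and y of spoon2 in the frame of box between -0.075 and 0 m) or (y of spoon1 in the frame of box between 0 and 0.075 m and y of spoon2 in the frame of box between -0.15 and -0.075 m) or (y of spoon1 in the frame of box between -0.075 and 0 m and y of spoon2 in the frame of box between 0.075 and 0.15 m) or (y of spoon1 in the frame of box between -0.075 and 0 m and y of spoon2 in the frame of box between 0 and 0.075 m) or (y of spoon1 in the frame of box between -0.075 and 0 m and y of spoon2 in the frame of box between -0.15 and -0.075 m) or (y of spoon1 in the frame of box between -0.15 and -0.075 m and y of spoon2 in the frame of box between 0.075 and 0.15 m) or (y of spoon1 in the frame of box between -0.15 and -0.075 m and y of spoon2 in the frame of box between 0 and 0.075 m) or (y of spoon1 in the frame of box between -0.15 and -0.075 m and y of spoon2 in the frame of box between -0.075 and 0 m)) and ((y of spoon1 in the frame of box between 0.075 and 0.15 m and y of spoon3 in the frame of box between 0 and 0.075 m) or (y of spoon1 in the frame of box between 0.075 and 0.15 m and y of spoon3 in the frame of box between -0.075 and 0 m) or (y of spoon1 in the frame of box between 0.075 and 0.15 m and y of spoon3 in the frame of box between -0.15 and -0.075 m) or (y of spoon1 in the frame of box between 0 and 0.075 m and y of spoon3 in the frame of box between 0.075 and 0.15 m) or (y of spoon1 in the frame of box between 0 and 0.075 m and y of spoon3 in the frame of box between -0.075 and 0 m) or (y of spoon1 in the frame of box between 0 and 0.075 m and y of spoon3 in the frame of box between -0.15 and -0.075 m) or (y of spoon1 in the frame of box between -0.075 and 0 m and y of spoon3 in the frame of box between 0.075 and 0.15 m) or (y of spoon1 in the frame of box between -0.075 and 0 m and y of spoon3 in the frame of box between 0 and 0.075 m) or (y of spoon1 in the frame of box between -0.075 and 0 m and y of spoon3 in the frame of box between -0.15 and -0.075 m) or (y of spoon1 in the frame of box between -0.15 and -0.075 m and y of spoon3 in the frame of box between 0.075 and 0.15 m) or (y of spoon1 in the frame of box between -0.15 and -0.075 m and y of spoon3 in the frame of box between 0 and 0.075 m) or (y of spoon1 in the frame of box between -0.15 and -0.075 m and y of spoon3 in the frame of box between -0.075 and 0 m)) and ((y of spoon1 in the frame of box between 0.075 and 0.15 m and y of spoon4 in the frame of box between 0 and 0.075 m) or (y of spoon1 in the frame of box between 0.075 and 0.15 m and y of spoon4 in the frame of box between -0.075 and 0 m) or (y of spoon1 in the frame of box between 0.075 and 0.15 m and y of spoon4 in the frame of box between -0.15 and -0.075 m) or (y of spoon1 in the frame of box between 0 and 0.075 m and y of spoon4 in the frame of box between 0.075 and 0.15 m) or (y of spoon1 in the frame of box between 0 and 0.075 m and y of spoon4 in the frame of box between -0.075 and 0 m) or (y of spoon1 in the frame of box between 0 and 0.075 m and y of spoon4 in the frame of box between -0.15 and -0.075 m) or (y of spoon1 in the frame of box between -0.075 and 0 m and y of spoon4 in the frame of box between 0.075 and 0.15 m) or (y of spoon1 in the frame of box between -0.075 and 0 m and y of spoon4 in the frame of box between 0 and 0.075 m) or (y of spoon1 in the frame of box between -0.075 and 0 m and y of spoon4 in the frame of box between -0.15 and -0.075 m) or (y of spoon1 in the frame of box between -0.15 and -0.075 m and y of spoon4 in the frame of box between 0.075 and 0.15 m) or (y of spoon1 in the frame of box between -0.15 and -0.075 m and y of spoon4 in the frame of box between 0 and 0.075 m) or (y of spoon1 in the frame of box between -0.15 and -0.075 m and y of spoon4 in the frame of box between -0.075 and 0 m)) and ((y of spoon2 in the frame of box between 0.075 and 0.15 m and y of spoon3 in the frame of box between 0 and 0.075 m) or (y of spoon2 in the frame of box between 0.075 and 0.15 m and y of spoon3 in the frame of box between -0.075 and 0 m) or (y of spoon2 in the frame of box between 0.075 and 0.15 m and y of spoon3 in the frame of box between -0.15 and -0.075 m) or (y of spoon2 in the frame of box between 0 and 0.075 m and y of spoon3 in the frame of box between 0.075 and 0.15 m) or (y of spoon2 in the frame of box between 0 and 0.075 m and y of spoon3 in the frame of box between -0.075 and 0 m) or (y of spoon2 in the frame of box between 0 and 0.075 m and y of spoon3 in the frame of box between -0.15 and -0.075 m) or (y of spoon2 in the frame of box between -0.075 and 0 m and y of spoon3 in the frame of box between 0.075 and 0.15 m) or (y of spoon2 in the frame of box between -0.075 and 0 m and y of spoon3 in the frame of box between 0 and 0.075 m) or (y of spoon2 in the frame of box between -0.075 and 0 m and y of spoon3 in the frame of box between -0.15 and -0.075 m) or (y of spoon2 in the frame of box between -0.15 and -0.075 m and y of spoon3 in the frame of box between 0.075 and 0.15 m) or (y of spoon2 in the frame of box between -0.15 and -0.075 m and y of spoon3 in the frame of box between 0 and 0.075 m) or (y of spoon2 in the frame of box between -0.15 and -0.075 m and y of spoon3 in the frame of box between -0.075 and 0 m)) and ((y of spoon2 in the frame of box between 0.075 and 0.15 m and y of spoon4 in the frame of box between 0 and 0.075 m) or (y of spoon2 in the frame of box between 0.075 and 0.15 m and y of spoon4 in the frame of box between -0.075 and 0 m) or (y of spoon2 in the frame of box between 0.075 and 0.15 m and y of spoon4 in the frame of box between -0.15 and -0.075 m) or (y of spoon2 in the frame of box between 0 and 0.075 m and y of spoon4 in the frame of box between 0.075 and 0.15 m) or (y of spoon2 in the frame of box between 0 and 0.075 m and y of spoon4 in the frame of box between -0.075 and 0 m) or (y of spoon2 in the frame of box between 0 and 0.075 m and y of spoon4 in the frame of box between -0.15 and -0.075 m) or (y of spoon2 in the frame of box between -0.075 and 0 m and y of spoon4 in the frame of box between 0.075 and 0.15 m) or (y of spoon2 in the frame of box between -0.075 and 0 m and y of spoon4 in the frame of box between 0 and 0.075 m) or (y of spoon2 in the frame of box between -0.075 and 0 m and y of spoon4 in the frame of box between -0.15 and -0.075 m) or (y of spoon2 in the frame of box between -0.15 and -0.075 m and y of spoon4 in the frame of box between 0.075 and 0.15 m) or (y of spoon2 in the frame of box between -0.15 and -0.075 m and y of spoon4 in the frame of box between 0 and 0.075 m) or (y of spoon2 in the frame of box between -0.15 and -0.075 m and y of spoon4 in the frame of box between -0.075 and 0 m)) and ((y of spoon3 in the frame of box between 0.075 and 0.15 m and y of spoon4 in the frame of box between 0 and 0.075 m) or (y of spoon3 in the frame of box between 0.075 and 0.15 m and y of spoon4 in the frame of box between -0.075 and 0 m) or (y of spoon3 in the frame of box between 0.075 and 0.15 m and y of spoon4 in the frame of box between -0.15 and -0.075 m) or (y of spoon3 in the frame of box between 0 and 0.075 m and y of spoon4 in the frame of box between 0.075 and 0.15 m) or (y of spoon3 in the frame of box between 0 and 0.075 m and y of spoon4 in the frame of box between -0.075 and 0 m) or (y of spoon3 in the frame of box between 0 and 0.075 m and y of spoon4 in the frame of box between -0.15 and -0.075 m) or (y of spoon3 in the frame of box between -0.075 and 0 m and y of spoon4 in the frame of box between 0.075 and 0.15 m) or (y of spoon3 in the frame of box between -0.075 and 0 m and y of spoon4 in the frame of box between 0 and 0.075 m) or (y of spoon3 in the frame of box between -0.075 and 0 m and y of spoon4 in the frame of box between -0.15 and -0.075 m) or (y of spoon3 in the frame of box between -0.15 and -0.075 m and y of spoon4 in the frame of box between 0.075 and 0.15 m) or (y of spoon3 in the frame of box between -0.15 and -0.075 m and y of spoon4 in the frame of box between 0 and 0.075 m) or (y of spoon3 in the frame of box between -0.15 and -0.075 m and y of spoon4 in the frame of box between -0.075 and 0 m)) and angle between box's own z axis and vertical below 0.08 rad and height (world z) of box between -0.01 and 0.02 m); the robot touches nothing.
It fails at once if the tea strainer was knocked off its hook or displaced by more than 5 cm (distance of strainer from where it was at the start of the episode above 0.05 m).
It fails at once if another thing standing on the sill (garlic press, scoop, butter dish lid, pepper grinder) was moved by more than 5 cm (distance of any of garlic_press, scoop, butter_lid, grinder from where it was at the start of the episode above 0.05 m).
It fails at once if the box was tipped over (angle between box's own z axis and vertical above 0.5 rad).
Of spoon1, spoon2, spoon3, spoon4 only 3 to 4 are there at a start; the rules pass over those that are not, and their reading is None.
At some moment in a run one of box may be knocked a few centimetres aside while the robot is not near it.
Once in a run the grip may slacken for a moment while it holds something.
It also fails if it takes over 210 s, if anything falls off the work surface, if the arm or the gripper's body presses on something with over 40 N, if the wrist force passes 120 N, or if a joint passes its speed limit or range.

## Robot

A 6-joint arm with a two-finger parallel gripper is mounted at the origin on the work surface. World frame = base frame: x ahead of the robot, y to its left, z up, the work surface at z = 0. Lengths are in m, angles in rad, forces in N, time in s.
With the tool pointing down it reaches from about 0.375 to 0.9 m from the base axis. Payload 3.1 kg.
Tool frame: the origin (TCP) lies between the finger pads; the fingertips stand 19 mm ahead of it and the grasp point (between the pads) is the TCP; z points along the fingers, y is the line along which they close (so a half turn about z gives the same grasp; the last joint's range is limited). The gripper opens to 87 mm and grips with 3 to 60 N. Pads are 19 mm wide; open, the fingers measure 117 mm over their backs; the gripper's body (75 mm by 190 mm) begins 51 mm behind the grasp point.
Start: joints at [1.113, 0.527, 1.433, -0, 1.181, -0.178], TCP at [0.172, 0.601, 0.242] pointing down, gripper open.
Joint ranges: [-3.08, 3.08], [-0.75, 2.2], [0.22, 2.44], [-1.43, 4.57], [0, 2.65], [-2.85, 2.85]. Speed limits (rad/s): [2.79, 2.79, 3.14, 3.14, 3.14, 3.14].

## Interface

Orientations are given as a unit quaternion [x, y, z, w].
In Python, from rig import telemetry, viewer, hand_in gives the robot as it stands. The module is installed in compiled form; this text tells all that it offers.
- The arm moves only by the shell command python3 -m creep 'ROWS' [FORCE]. ROWS is JSON, a list of rows, each an object with "translation": the shift along the tool's x, y, z in mm, a list of three; "roll": the turn about the tool's z in degrees; "gripper": the finger opening in mm, from 0 to 87. In form: [{"translation": [tx, ty, tz], "roll": roll, "gripper": gripper}, ...]. A call has 1 to 5 rows; each row is the pose to reach, as a shift and turn from the pose commanded when the call began, along the tool's axes at that moment; what a row does not reach only later rows make up. A row lasts 1/12 s, in which the tool goes at most 41.7 mm and 7.16 degrees, less where a joint would pass 70% of its speed; a pose out of reach is approached as far as the arm can. A call with a gripper value outside its range is refused whole. The fingers move at their own pace and stop on an object; FORCE is the grip in N (left out, the last holds). Time passes only in rows, so rows that repeat a pose let the fingers close. It gives the time, the measured TCP pose, the force, the opening and the grip force at its end, in the units of the state.
- telemetry.get_obs(): the state, without advancing time (a new reading comes with each control period).
- viewer.camera(name): name is "scene" or "top" or "wrist"; returns the picture (384x512x3 uint8, blue, green, red); there is no depth.
- viewer.camera_info(name): a dict with "intrinsics" (3x3 intrinsics, pixels), "k1" (the pictures are not rectified: a ray, as slopes to the right and down, at radius r is drawn at 1 + k1 r^2 times it, then the intrinsics apply), "rvec" (rotation vector, rad) and "tvec" (3), from world to camera coordinates, as OpenCV has them; the wrist camera has in their place "hand_eye" (4x4, takes a point from camera to tool coordinates, whose origin is the TCP and whose axes are the flange's). Camera axes: x right, y down, z forward; pixel columns grow to the right and rows downward; lengths in m; the calibration is good to about 2 mm. A picture is of the moment at which its call begins: read the wrist's pose just before it. camera_info takes no time and is no camera call.
- hand_in(): hands the job in; it is judged then, once.
Trained networks look in the newest picture that a camera, given by its name, has taken for a name from the list of things; names that differ only in an ending like _2 or _b are one class to them, and where a whole thing is asked for, a point or a joint stands for the part that bears it (a point fixed in the world has none). Each returns a list of dicts, best first, with "p" (0 to 1); they miss things now and then, are a little off and sometimes report something else, mostly with a low value. They report only what shows in the picture. A call takes as long as a camera call.
- viewer.recognise(camera, thing): "bbox" ([left, top, width, height] in pixels, round what is visible of it).
The state is a dict: "time": time; "q": joint angles; "joint_velocities": joint speeds; "joint_torque": joint torques, N m; "position": TCP position; "tool_rot": TCP orientation; "ft_force": force on the tool from outside, world axes, zero at the start; "moment": the same for the moment, N m; "grip_width": finger opening in m; "grip_force": force on a finger pad.
Only numpy, scipy, OpenCV 4.12 (cv2) and the standard library are available. Lean on these libraries where they do the work, as an engineer would, in place of code of your own. Each camera call takes 0.05 s, during which the arm holds its last target. There are 200 camera calls.

## Working session

There is one attempt and no reset: what is moved stays moved. The work goes in short steps, Python scripts to look and compute and a shell command to move; the robot and the scene stay as the last step left them, time stands still between calls to the robot, and variables do not carry over. Pictures are saved under pics/ and viewed, at most 14 in all, crops included, and the job is handed in when it is done.

```bash
mkdir -p pics; python3 - <<'E'
from rig import telemetry, viewer
import cv2,numpy as np
o=telemetry.get_obs();print({k:np.round(v,3).tolist() for k,v in o.items()})
for c in("scene","top","wrist"):
    cv2.imwrite(f"pics/{c}0.png",viewer.camera(c))
    i=viewer.camera_info(c);print(c,{k:np.round(v,4).tolist() for k,v in i.items()})
    for t in("box","cabinet","spoon1","strainer","lid1","garlic_press","scoop","butter_lid","grinder"):
        print(t,[(d["bbox"],round(d["p"],2)) for d in viewer.recognise(c,t)][:6])
a=cv2.imread("pics/scene0.png");b=cv2.imread("pics/top0.png")
E
```

```text
{'time': 0.0, 'q': [1.113, 0.528, 1.434, 0.0, 1.181, -0.179], 'joint_velocities': [-0.002, -0.001, -0.002, -0.001, 0.002, -0.001], 'joint_torque': [-0.0, -44.005, -17.659, 0.063, 0.058, -0.0], 'position': [0.172, 0.6, 0.241], 'tool_rot': [0.139, 0.99, -0.001, -0.0], 'ft_force': [0.955, -0.515, 0.439], 'moment': [0.011, -0.038, -0.005], 'grip_force': 0.0, 'grip_width': 0.087}
scene {'intrinsics': [[425.5406, 0.0, 254.203], [0.0, 425.5406, 195.1745], [0.0, 0.0, 1.0]], 'k1': -0.1462, 'rvec': [2.1849, 1.1285, -0.4037], 'tvec': [-0.3024, -0.1944, 1.6038]}
box [([231.0, 157.6, 110.6, 82.6], 0.92)]
cabinet [([125.6, 216.7, 125.0, 132.5], 0.84), ([122.5, 237.0, 32.2, 30.1], 0.41)]
spoon1 [([208.3, 221.5, 10.0, 22.0], 0.67), ([151.7, 246.5, 11.4, 19.9], 0.54), ([190.2, 231.3, 10.0, 18.1], 0.51)]
strainer [([128.1, 255.5, 14.7, 23.3], 0.78), ([207.4, 222.2, 9.1, 19.2], 0.41), ([319.9, 158.6, 20.4, 32.1], 0.29)]
lid1 [([272.6, 173.6, 27.7, 34.6], 0.9), ([316.6, 159.0, 24.1, 30.5], 0.86), ([249.1, 182.2, 24.8, 36.0], 0.83), ([203.3, 250.0, 21.8, 34.6], 0.73), ([295.0, 171.1, 29.5, 27.0], 0.7)]
g
[... 805 characters left out ...]
59.3, 23.7, 15.8], 0.89), ([173.8, 148.1, 32.3, 22.4], 0.78), ([253.5, 156.6, 28.3, 26.2], 0.7)]
garlic_press [([296.0, 191.9, 16.1, 49.3], 0.97)]
scoop [([364.7, 213.1, 16.7, 47.2], 0.89)]
butter_lid [([102.9, 149.4, 37.9, 56.3], 0.95)]
grinder [([334.3, 123.0, 23.2, 26.1], 0.96), ([295.2, 191.7, 15.8, 46.7], 0.69), ([340.5, 158.0, 13.3, 10.9], 0.44)]
wrist {'intrinsics': [[279.277, 0.0, 257.1508], [0.0, 279.277, 188.168], [0.0, 0.0, 1.0]], 'k1': -0.0641, 'hand_eye': [[-0.0006, -0.9688, -0.2477, 0.0666], [1.0, -0.0003, -0.0014, 0.0007], [0.0012, -0.2477, 0.9688, -0.1448], [0.0, 0.0, 0.0, 1.0]]}
box []
cabinet []
spoon1 []
strainer []
lid1 []
garlic_press []
scoop []
butter_lid []
grinder []
```

View pics/scene0.png

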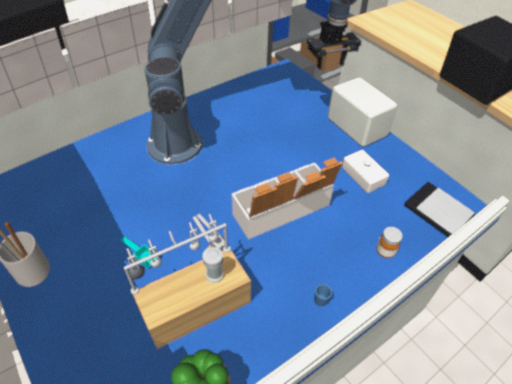

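View pics/top0.png

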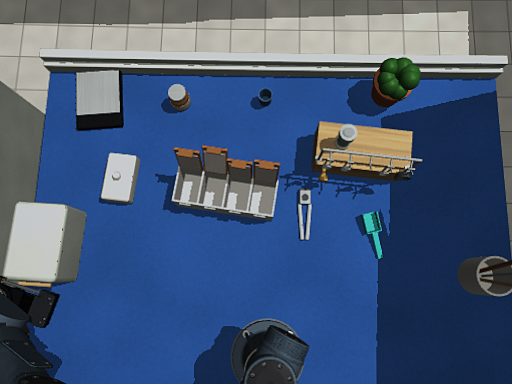

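```bash
cat > h.py <<'E'
import numpy as np, cv2
from rig import telemetry, viewer
from scipy.spatial.transform import Rotation as R
def cam(name, obs=None):
    i=viewer.camera_info(name); K=np.array(i["intrinsics"]); D=np.array([i["k1"],0,0,0.])
    if "rvec" in i: Rm=cv2.Rodrigues(np.array(i["rvec"],float))[0]; t=np.array(i["tvec"],float).ravel()
    else:
        o=obs or telemetry.get_obs(); H=np.array(i["hand_eye"]); Rt=R.from_quat(o["tool_rot"]).as_matrix()
        Rw=Rt@H[:3,:3]; p=Rt@H[:3,3]+o["position"]; Rm=Rw.T; t=-Rm@p
    return K,D,Rm,t
def proj(c,P):
    K,D,Rm,t=c; return cv2.projectPoints(np.array(P,float).reshape(-1,1,3),cv2.Rodrigues(Rm)[0],t,K,D)[0].reshape(-1,2)
def rays(c,uv):
    K,D,Rm,t=c; n=cv2.undistortPoints(np.array(uv,float).reshape(-1,1,2),K,D).reshape(-1,2)
    return -Rm.T@t,(Rm.T@np.c_[n,np.ones(len(n))].T).T
def onz(c,uv,z):
    o,d=rays(c,uv); return o+d*((z-o[2])/d[:,2])[:,None]
def frame(x,y,yaw,P):
    c,s=np.cos(yaw),np.sin(yaw);P=np.atleast_2d(P).astype(float);return np.c_[x+c*P[:,0]-s*P[:,1],y+s*P[:,0]+c*P[:,1],P[:,2]]
def togo(x,y,z,yaw=None):
    "shift in tool mm from measured pose; roll to bring tool y parallel to world y turned by yaw"
    o=telemetry.get_obs();Rt=R.from_quat(o["tool_rot"]).as_matrix();d=Rt.T@(np.array([x,y,z])-o["position"])*1000
    r=None
    if yaw is not None:
        b=Rt.T@np.array([-np.sin(yaw),np.cos(yaw),0]); r=np.degrees(np.arctan2(-b[0],b[1])); r=(r+90)%180-90
    return d.round(1),r
E
python3 - <<'E'
import cv2,numpy as np
t=cv2.imread("pics/top0.png");s=cv2.imread("pics/scene0.png")
def cr(i,x,y,w,h,W,H): return cv2.resize(i[y:y+h,x:x+w],(W,H),interpolation=cv2.INTER_CUBIC)
im=np.vstack([np.hstack([cr(t,165,140,120,90,400,300),cr(t,305,115,120,90,400,300)]),np.hstack([cr(s,225,150,120,90,400,300),cr(s,115,205,140,105,400,300)])])
cv2.imwrite("pics/c1.png",im)
E
```

```text
(no output)
```

View pics/c1.png

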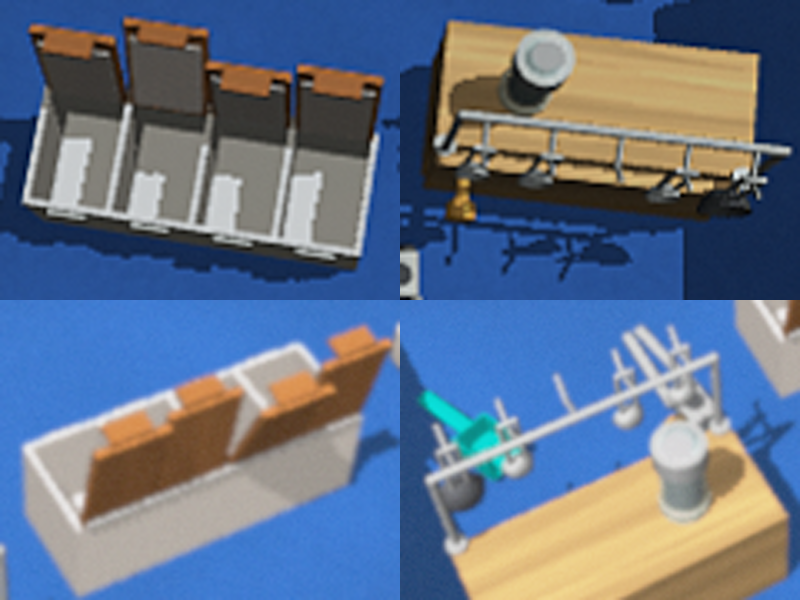

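```bash
python3 - <<'E'
from h import *
from scipy.optimize import least_squares
T=cam("top");S=cam("scene")
def tc(p,x0,y0):return np.array(p)/3.3333+[x0,y0]
b=tc([(45,88),(25,205),(357,262),(380,140)],165,140)
w=onz(T,b,.1);print(w.round(4),[np.linalg.norm(w[i]-w[(i+1)%4]).round(4) for i in range(4)])
BM=[[.056,.1525,.1],[-.056,.1525,.1],[-.056,-.1525,.1],[.056,-.1525,.1]]
sb=np.array([(27,447),(82,527),(362,420)],float);sb=(sb-[0,300])/3.3333+[225,150]
f=lambda p:np.r_[(proj(T,frame(*p,BM))-b).ravel(),(proj(S,frame(*p,np.array(BM)[[2,3,0]]))-sb).ravel()]
r=least_squares(f,[.55,.1,0]);print("box",r.x.round(4),r.fun.round(1))
c=tc([(47,22),(357,55)],305,115)
rl=tc([(62,116),(390,150)],305,115)
w=onz(T,rl,.225);print(w,np.linalg.norm(w[0]-w[1]))
CM=[[.065,.14,.12],[.065,-.14,.12]];RM=[[-.055,.132,.225],[-.055,-.132,.225]]
# scene: rail left end(430,480)=-y ; right end (715,355)
sr=(np.array([(430,480),(715,355)],float)-[400,300])*.35+[115,205]
f=lambda p:np.r_[(proj(T,frame(*p,CM))-c).ravel(),(proj(T,frame(*p,RM))-rl).ravel(),(proj(S,frame(*p,RM[::-1]))-sr).ravel()]
r=least_squares(f,[.65,-.2,0]);print("cab",r.x.round(4),r.fun.round(1))
for y in(.11,.055,-.055,0):print(y,frame(*r.x,[[-.082,y,.2]]).round(4))
E
```

```text
[[ 0.5567  0.2781  0.1   ]
 [ 0.4489  0.2901  0.1   ]
 [ 0.4031 -0.0067  0.1   ]
 [ 0.5139 -0.026   0.1   ]] [np.float64(0.1085), np.float64(0.3003), np.float64(0.1125), np.float64(0.3071)]
box [ 0.4832  0.1348 -0.1424] [ 0.1 -1.1 -1.2 -0.2  0.5 -1.  -0.6 -1.  -1.5 -1.3 -1.5  0.2  0.1 -1.8]
[[ 0.57908994 -0.14208722  0.225     ]
 [ 0.55450613 -0.40795149  0.225     ]] 0.26699845814112566
cab [ 0.6215 -0.2785 -0.094 ] [ 0.1 -0.1  0.4 -0.4 -0.1 -0.  -1.2  0.1 -0.1 -0.  -0.7  0.1]
0.11 [[ 0.5501 -0.1613  0.2   ]]
0.055 [[ 0.545  -0.2161  0.2   ]]
-0.055 [[ 0.5347 -0.3256  0.2   ]]
0 [[ 0.5398 -0.2708  0.2   ]]
```

```bash
python3 - <<'E'
from h import *
for p in [(.42,.35,.33),(.46,.1,.33),(.46,-.2,.33)]: print(togo(*p,-.094))
E
```

```text
(array([-307.5, -172.9,  -88.4]), np.float64(-10.585572185999666))
(array([-414.7, -402.2,  -88.4]), np.float64(-10.585572185999666))
(array([-497.3, -690.7,  -88.4]), np.float64(-10.585572185999666))
```

```bash
python3 -m creep '[{"translation":[0,0,-40],"roll":0,"gripper":40},{"translation":[-30,-15,-65],"roll":0,"gripper":40},{"translation":[-65,-35,-88],"roll":0,"gripper":40},{"translation":[-102,-55,-88],"roll":0,"gripper":40},{"translation":[-138,-75,-88],"roll":0,"gripper":40}]' && python3 -m creep '[{"translation":[-35,-20,0],"roll":0,"gripper":40},{"translation":[-70,-40,0],"roll":0,"gripper":40},{"translation":[-105,-60,0],"roll":0,"gripper":40},{"translation":[-140,-80,0],"roll":0,"gripper":40},{"translation":[-172,-98,0],"roll":0,"gripper":40}]' && python3 -m creep '[{"translation":[-16,-38,0],"roll":0,"gripper":40},{"translation":[-30,-76,0],"roll":0,"gripper":40},{"translation":[-45,-114,0],"roll":0,"gripper":40},{"translation":[-60,-152,0],"roll":0,"gripper":40},{"translation":[-75,-190,0],"roll":0,"gripper":40}]'
```

```text
time: 1.92
position: [0.2823, 0.4937, 0.3319]
tool_rot: [0.138, 0.99, 0.002, 0.002]
ft_force: [-0.6, 0.3, -0.2]
grip_width: 0.0617
grip_force: 0.0
time: 2.33
position: [0.4207, 0.3503, 0.3298]
tool_rot: [0.139, 0.99, 0.0, 0.0]
ft_force: [1.4, 1.1, -0.7]
grip_width: 0.0407
grip_force: 0.0
time: 2.75
position: [0.439, 0.1471, 0.3297]
tool_rot: [0.139, 0.99, 0.0, 0.0]
ft_force: [0.4, 0.2, 0.6]
grip_width: 0.0399
grip_force: 0.0
```

```bash
python3 -m creep '[{"translation":[-12,-38,0],"roll":0,"gripper":40},{"translation":[-24,-76,0],"roll":0,"gripper":40},{"translation":[-35,-114,0],"roll":0,"gripper":40},{"translation":[-46,-152,0],"roll":0,"gripper":40},{"translation":[-57,-190,0],"roll":0,"gripper":40}]' && python3 -m creep '[{"translation":[-14,-38,0],"roll":0,"gripper":40},{"translation":[-28,-76,0],"roll":0,"gripper":40},{"translation":[-42,-114,0],"roll":-5,"gripper":40},{"translation":[-55,-137,0],"roll":-10.6,"gripper":40},{"translation":[-55,-137,0],"roll":-10.6,"gripper":40}]'; python3 - <<'E'
from h import *
o=telemetry.get_obs();print(o["time"],o["position"],o["tool_rot"])
im=viewer.camera("wrist");c=cam("wrist",o)
for t in("spoon1","strainer"):print(t,[(np.round(d["bbox"]).tolist(),round(d["p"],2)) for d in viewer.recognise("wrist",t)])
p=(.6215,-.2785,-.094)
for y in(.11,.055,0,-.055,-.11):
    for P in([-.097,y,.233],[-.082,y,.152]):
        u=proj(c,frame(*p,[P]))[0];print(y,u.round(0));cv2.circle(im,tuple(int(v) for v in u),3,(0,0,255),1)
cv2.imwrite("pics/w1.png",im)
E
```

```text
time: 3.17
position: [0.4413, -0.0513, 0.3299]
tool_rot: [0.139, 0.99, -0.0, 0.0]
ft_force: [0.4, 0.5, 1.1]
grip_width: 0.0401
grip_force: 0.0
time: 3.58
position: [0.4583, -0.2022, 0.3298]
tool_rot: [0.048, 0.999, -0.002, 0.001]
ft_force: [-0.1, -0.3, -0.1]
grip_width: 0.0399
grip_force: 0.0
3.5833 [ 0.45834399 -0.20218174  0.32979166] [ 0.04806117  0.99884142 -0.00198661  0.00141176]
spoon1 [([243.0, 258.0, 24.0, 20.0], 0.71)]
strainer []
0.11 [308. 265.]
0.11 [297. 243.]
0.055 [252. 265.]
0.055 [253. 243.]
0 [195. 265.]
0 [210. 243.]
-0.055 [140. 264.]
-0.055 [167. 242.]
-0.11 [ 86. 263.]
-0.11 [125. 242.]
```

View pics/w1.png

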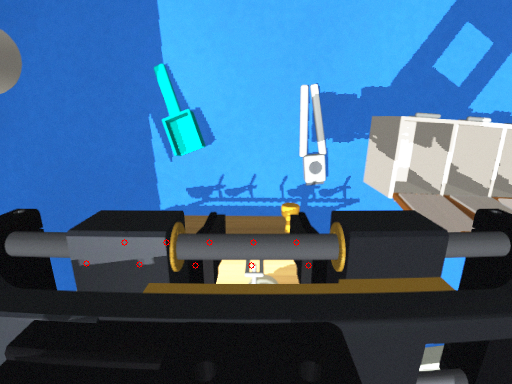

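```bash
python3 -m creep '[{"translation":[-40,-10,-20],"roll":0,"gripper":40},{"translation":[-80,-20,-30],"roll":0,"gripper":40},{"translation":[-120,-30,-40],"roll":0,"gripper":40},{"translation":[-150,-40,-40],"roll":0,"gripper":40},{"translation":[-150,-40,-40],"roll":0,"gripper":40}]'; python3 - <<'E'
from h import *
o=telemetry.get_obs();print(o["time"],o["position"],o["tool_rot"])
im=viewer.camera("wrist");c=cam("wrist",o)
for t in("spoon1","strainer"):print(t,[(np.round(d["bbox"]).tolist(),round(d["p"],2)) for d in viewer.recognise("wrist",t)])
cv2.imwrite("pics/w2raw.png",im)
im=cv2.resize(im,None,fx=1.5,fy=1.5,interpolation=cv2.INTER_CUBIC)
p=(.6215,-.2785,-.094)
for y in(.11,.055,0,-.055,-.11):
    for P,col in(([-.097,y,.233],(0,0,255)),([-.082,y,.152],(0,255,0)),([-.055,y,.225],(255,0,255))):
        u=proj(c,frame(*p,[P]))[0];cv2.circle(im,tuple(int(v*1.5) for v in u),3,col,1)
cv2.imwrite("pics/w2.png",im)
E
```

```text
time: 4.15
position: [0.6082, -0.2508, 0.3689]
tool_rot: [0.046, 0.999, -0.001, 0.003]
ft_force: [1.2, -0.1, -0.4]
grip_width: 0.04
grip_force: 0.0
4.15 [ 0.60816722 -0.25084455  0.36885884] [ 0.04580867  0.99894646 -0.00100516  0.00255359]
spoon1 [([170.0, 111.0, 35.0, 10.0], 0.79), ([313.0, 116.0, 43.0, 8.0], 0.72), ([270.0, 114.0, 29.0, 12.0], 0.55)]
strainer [([119.0, 110.0, 50.0, 15.0], 0.94)]
```

View pics/w2.png

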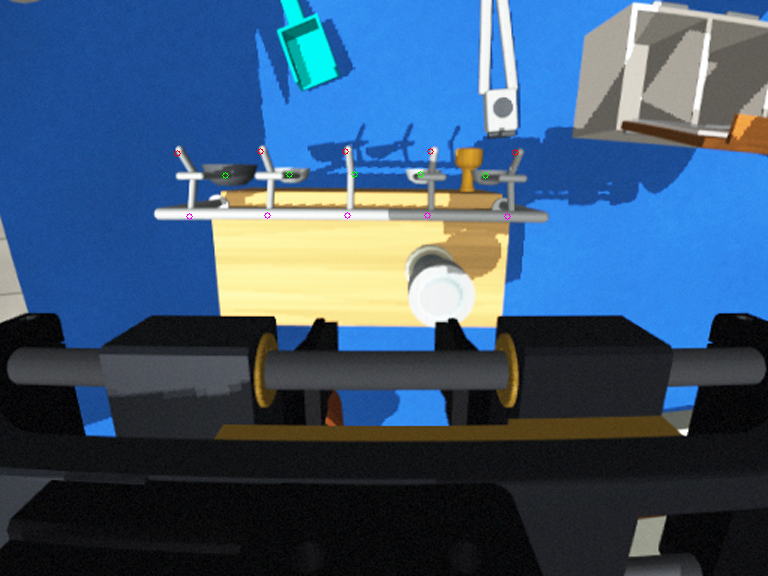

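```bash
python3 - <<'E'
from h import *
p=(.6205,-.277,-.094)
for y in(.11,.055,-.055):
    P=frame(*p,[[-.086,y,.203]])[0];print(P.round(4),togo(*P,-.094))
E
```

```text
[ 0.5452 -0.1594  0.203 ] (array([ 64.2,  82.8, 165.9]), np.float64(0.1072339804807001))
[ 0.54   -0.2142  0.203 ] (array([ 64.3,  27.8, 165.9]), np.float64(0.1072339804807001))
[ 0.5297 -0.3237  0.203 ] (array([ 64.5, -82.2, 165.7]), np.float64(0.1072339804807001))
```

```bash
python3 -m creep '[{"translation":[30,38,0],"roll":0,"gripper":36},{"translation":[64,70,10],"roll":0,"gripper":36},{"translation":[64,83,40],"roll":0,"gripper":36},{"translation":[64,83,70],"roll":0,"gripper":36},{"translation":[64,83,90],"roll":0,"gripper":36}]' && python3 -m creep '[{"translation":[0,0,25],"roll":0,"gripper":36},{"translation":[0,0,50],"roll":0,"gripper":36},{"translation":[0,0,70],"roll":0,"gripper":36},{"translation":[0,0,76],"roll":0,"gripper":36},{"translation":[0,0,76],"roll":0,"gripper":36}]'; python3 -c "
from h import *
P=frame(.6205,-.277,-.094,[[-.086,.11,.203]])[0];print(togo(*P,-.094))"
python3 -m creep '[{"translation":[0,0,0],"roll":0,"gripper":10},{"translation":[0,0,0],"roll":0,"gripper":10},{"translation":[0,0,0],"roll":0,"gripper":10},{"translation":[0,0,0],"roll":0,"gripper":10},{"translation":[0,0,0],"roll":0,"gripper":10}]' 25
```

```text
time: 4.72
position: [0.5428, -0.1577, 0.2785]
tool_rot: [0.046, 0.999, 0.001, -0.002]
ft_force: [0.1, -0.4, -1.0]
grip_width: 0.0364
grip_force: 0.0
time: 5.13
position: [0.5442, -0.1599, 0.2026]
tool_rot: [0.047, 0.999, 0.001, -0.002]
ft_force: [-0.2, -0.4, 0.4]
grip_width: 0.0361
grip_force: 0.0
(array([-0.9,  0.6, -0.5]), np.float64(0.02810144333498954))
time: 5.55
position: [0.5472, -0.1619, 0.2048]
tool_rot: [0.047, 0.999, -0.001, 0.001]
ft_force: [-0.8, 1.1, 3.0]
grip_width: 0.0189
grip_force: 24.9
```

```bash
python3 -m creep '[{"translation":[0,0,-12],"roll":0,"gripper":10},{"translation":[0,0,-24],"roll":0,"gripper":10},{"translation":[0,0,-30],"roll":0,"gripper":10},{"translation":[20,0,-30],"roll":0,"gripper":10},{"translation":[45,0,-32],"roll":0,"gripper":10}]' && python3 -m creep '[{"translation":[25,0,-5],"roll":0,"gripper":10},{"translation":[35,0,-15],"roll":0,"gripper":10},{"translation":[35,0,-20],"roll":0,"gripper":10},{"translation":[35,0,-20],"roll":0,"gripper":10}]'; python3 - <<'E'
from h import *
t=viewer.camera("top");s=viewer.camera("scene")
print(telemetry.get_obs()["position"],telemetry.get_obs()["grip_width"])
for c in("top","scene"):
  for n in("box","lid1","spoon1","strainer"):print(c,n,[(np.round(d["bbox"]).tolist(),round(d["p"],2)) for d in viewer.recognise(c,n)])
def cr(i,x,y,w,h,W,H): return cv2.resize(i[y:y+h,x:x+w],(W,H),interpolation=cv2.INTER_CUBIC)
cv2.imwrite("pics/c2.png",np.vstack([np.hstack([cr(t,165,140,120,90,400,300),cr(t,260,135,160,120,400,300)]),np.hstack([cr(s,225,150,120,90,400,300),cr(s,115,185,140,105,400,300)])]))
E
```

```text
time: 5.97
position: [0.5032, -0.1578, 0.236]
tool_rot: [0.046, 0.999, -0.001, 0.002]
ft_force: [-1.1, 0.3, 0.6]
grip_width: 0.0189
grip_force: 24.9
time: 6.3
position: [0.4679, -0.1547, 0.257]
tool_rot: [0.047, 0.999, -0.001, 0.002]
ft_force: [0.2, 0.1, -0.3]
grip_width: 0.0192
grip_force: 24.9
[ 0.46822196 -0.15463263  0.25596115] 0.019151112407015666
top box [([398.0, 170.0, 15.0, 12.0], 0.75), ([173.0, 144.0, 106.0, 79.0], 0.72)]
top lid1 [([171.0, 149.0, 32.0, 20.0], 0.71), ([226.0, 159.0, 26.0, 18.0], 0.68), ([171.0, 145.0, 107.0, 76.0], 0.68), ([252.0, 160.0, 27.0, 22.0], 0.58), ([203.0, 146.0, 26.0, 29.0], 0.57)]
top spoon1 []
top strainer [([171.0, 148.0, 32.0, 23.0], 0.46)]
scene box [([193.0, 214.0, 33.0, 36.0], 0.7), ([232.0, 159.0, 111.0, 80.0], 0.63)]
scene lid1 [([247.0, 182.0, 31.0, 34.0], 0.92), ([272.0, 172.0, 26.0, 34.0], 0.9), ([296.0, 173.0, 27.0, 22.0], 0.68), ([318.0, 160.0, 23.0, 29.0], 0.63)]
scene spoon1 [([190.0, 227.0, 10.0, 24.0], 0.68), ([193.0, 202.0, 8.0, 6.0], 0.43), ([151.0, 246.0, 12.0, 19.0], 0.42)]
scene strainer [([128.0, 255.0, 15.0, 26.0], 0.7), ([244.0, 182.0, 33.0, 38.0], 0.53)]
```

View pics/c2.png

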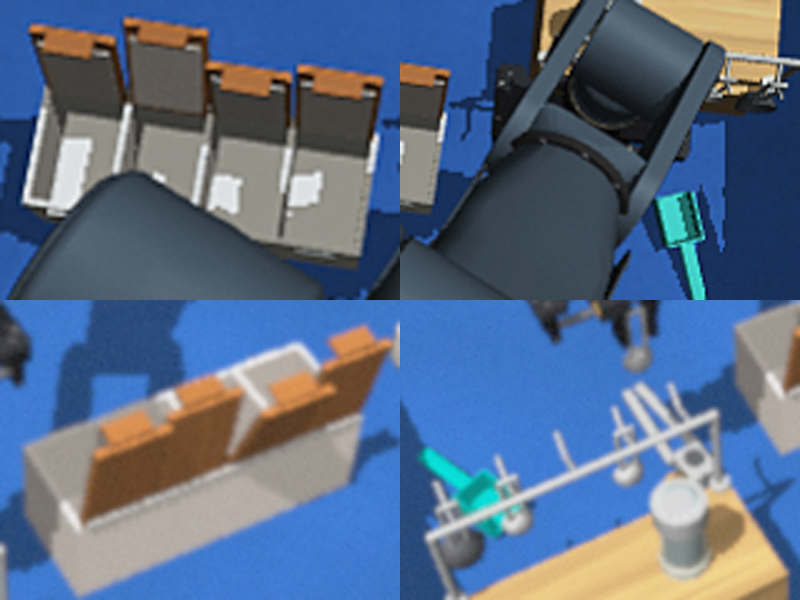

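```bash
cat >> h.py <<'E'
BOX=(.4832,.1348,-.1424); CAB=(.6205,-.277,-.094)
BY={1:.1125,2:.0375,3:-.0375,4:-.1125}
E
python3 - <<'E'
from h import *
for b in(4,3,2):
    P=frame(*BOX,[[-.015,BY[b],.12]])[0];print(P.round(3),togo(*P,-.1424))
E
```

```text
[0.452 0.026 0.12 ] (array([ 31.3, 177.4, 135.2]), np.float64(2.796200927932361))
[0.463 0.1   0.12 ] (array([ 27.6, 252.3, 135.3]), np.float64(2.796200927932361))
[0.474 0.174 0.12 ] (array([ 23.9, 327.2, 135.3]), np.float64(2.796200927932361))
```

```bash
python3 -m creep '[{"translation":[6,35,0],"roll":0,"gripper":10},{"translation":[12,71,0],"roll":0,"gripper":10},{"translation":[18,107,0],"roll":1,"gripper":10},{"translation":[25,143,0],"roll":2,"gripper":10},{"translation":[31,177,0],"roll":2.8,"gripper":10}]' && python3 -m creep '[{"translation":[0,0,20],"roll":0,"gripper":10},{"translation":[0,0,45],"roll":0,"gripper":10},{"translation":[0,0,60],"roll":0,"gripper":10},{"translation":[0,0,60],"roll":0,"gripper":10}]'
python3 - <<'E'
from h import *
P=frame(*BOX,[[-.015,BY[4],.12]])[0];print(togo(*P,-.1424))
o=telemetry.get_obs();im=viewer.camera("wrist");c=cam("wrist",o)
cv2.imwrite("pics/w3raw.png",im)
im=cv2.resize(im,None,fx=1.5,fy=1.5,interpolation=cv2.INTER_CUBIC)
for q in[[-.056,y,.1] for y in(-.1525,-.1475,-.0775,-.0725,-.0025,.0025,.1525)]:
    u=proj(c,frame(*BOX,[q]))[0];cv2.circle(im,tuple(int(v*1.5) for v in u),3,(0,0,255),1)
cv2.imwrite("pics/w3.png",im)
E
```

```text
time: 7.22
position: [0.4521, 0.0267, 0.2555]
tool_rot: [0.072, 0.997, 0.0, -0.0]
ft_force: [-0.4, 0.3, -0.7]
grip_width: 0.0189
grip_force: 24.9
time: 7.55
position: [0.4505, 0.0259, 0.1931]
tool_rot: [0.071, 0.997, 0.0, -0.003]
ft_force: [0.1, -0.6, 0.1]
grip_width: 0.0189
grip_force: 24.9
(array([-2.4, -0.1, 73.1]), np.float64(0.037625574678259))
```

View pics/w3.png

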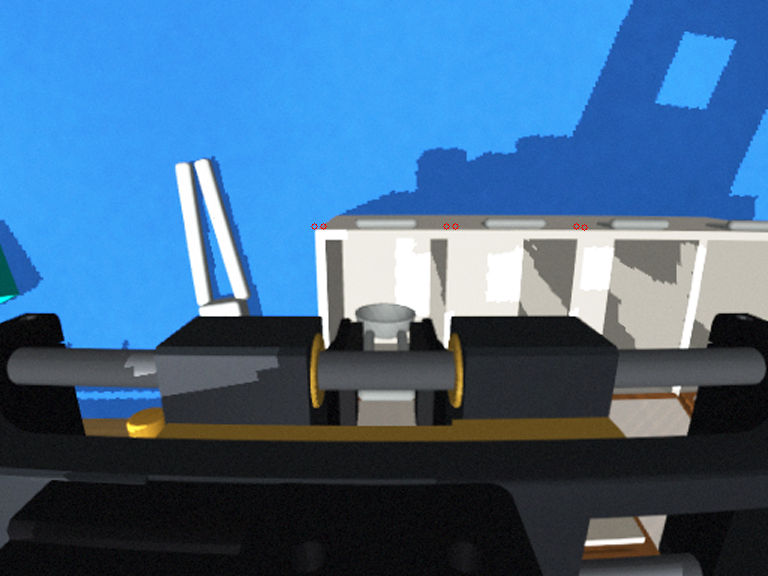

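```bash
sed -i 's/BOX=(.4832,.1348/BOX=(.4855,.1363/' h.py; python3 -m creep '[{"translation":[-1,1,25],"roll":0,"gripper":10},{"translation":[-2,1,50],"roll":0,"gripper":10},{"translation":[-2,1,70],"roll":0,"gripper":10},{"translation":[-2,1,75],"roll":0,"gripper":10},{"translation":[-2,1,75],"roll":0,"gripper":10}]' && python3 -m creep '[{"translation":[0,0,0],"roll":0,"gripper":34},{"translation":[0,0,0],"roll":0,"gripper":34},{"translation":[0,0,0],"roll":0,"gripper":34},{"translation":[0,0,0],"roll":0,"gripper":34},{"translation":[0,0,0],"roll":0,"gripper":34}]'  && python3 -m creep '[{"translation":[0,0,-20],"roll":0,"gripper":36},{"translation":[0,0,-55],"roll":0,"gripper":36},{"translation":[0,0,-90],"roll":0,"gripper":36},{"translation":[0,0,-120],"roll":0,"gripper":36},{"translation":[0,0,-135],"roll":0,"gripper":36}]'; python3 - <<'E'
from h import *
P=frame(*CAB,[[-.146,.055,.24]])[0];print(P,togo(*P,-.094))
im=viewer.camera("wrist");viewer.camera("scene")
print([(np.round(d["bbox"]).tolist(),round(d["p"],2)) for d in viewer.recognise("wrist","spoon1")])
print([(np.round(d["bbox"]).tolist(),round(d["p"],2)) for d in viewer.recognise("scene","spoon1")])
cv2.imwrite("pics/w4.png",im)
E
```

```text
time: 8.02
position: [0.4547, 0.0256, 0.1202]
tool_rot: [0.072, 0.997, 0.0, -0.001]
ft_force: [0.4, -0.4, -0.0]
grip_width: 0.0192
grip_force: 24.9
time: 8.43
position: [0.4552, 0.0257, 0.1213]
tool_rot: [0.071, 0.997, -0.0, 0.001]
ft_force: [-1.4, -1.0, -0.2]
grip_width: 0.0333
grip_force: 0.0
time: 8.85
position: [0.4563, 0.0256, 0.2595]
tool_rot: [0.071, 0.997, -0.0, 0.003]
ft_force: [-0.2, -0.4, -0.8]
grip_width: 0.0362
grip_force: 0.0
[ 0.48030694 -0.20853901  0.24      ] (array([ -56.9, -228.4,   19.9]), np.float64(-2.775589459875107))
[([228.0, 167.0, 41.0, 16.0], 0.67), ([221.0, 225.0, 70.0, 60.0], 0.24)]
[([152.0, 246.0, 10.0, 22.0], 0.48), ([231.0, 159.0, 110.0, 79.0], 0.47)]
```

View pics/w4.png

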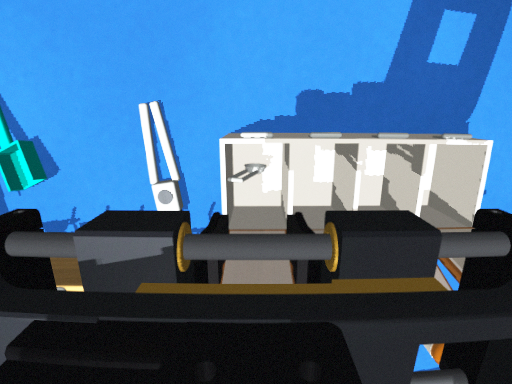

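```bash
python3 -m creep '[{"translation":[-9,-38,-10],"roll":0,"gripper":36},{"translation":[-18,-76,-20],"roll":0,"gripper":36},{"translation":[-27,-114,-30],"roll":0,"gripper":36},{"translation":[-38,-152,-30],"roll":0,"gripper":36},{"translation":[-47,-190,-30],"roll":-1,"gripper":36}]' && python3 -m creep '[{"translation":[-10,-38,0],"roll":-1.8,"gripper":36},{"translation":[-10,-38,0],"roll":-1.8,"gripper":36}]'; python3 - <<'E'
from h import *
P=frame(*CAB,[[-.086,.055,.203]])[0];print(P,togo(*P,-.094))
E
```

```text
time: 9.47
position: [0.4738, -0.1704, 0.2842]
tool_rot: [0.062, 0.998, 0.001, -0.001]
ft_force: [0.8, 0.5, 0.3]
grip_width: 0.0362
grip_force: 0.0
time: 9.63
position: [0.4804, -0.215, 0.2836]
tool_rot: [0.049, 0.999, -0.002, 0.0]
ft_force: [-0.3, 0.8, 0.2]
grip_width: 0.0358
grip_force: 0.0
[ 0.54004206 -0.21417071  0.203     ] (array([-59.3,   6.9,  80.6]), np.float64(-0.2528695718177971))
```

```bash
python3 -m creep '[{"translation":[-35,5,0],"roll":0,"gripper":36},{"translation":[-59,6,5],"roll":0,"gripper":36},{"translation":[-59,6,25],"roll":0,"gripper":36},{"translation":[-59,6,50],"roll":0,"gripper":36},{"translation":[-59,6,60],"roll":0,"gripper":36}]'; python3 - <<'E'
from h import *
P=frame(*CAB,[[-.086,.055,.203]])[0];print(P,togo(*P,-.094))
E
```

```text
time: 10.05
position: [0.5364, -0.2055, 0.2205]
tool_rot: [0.047, 0.999, 0.002, -0.004]
ft_force: [-0.4, 0.6, -0.1]
grip_width: 0.0363
grip_force: 0.1
[ 0.54004206 -0.21417071  0.203     ] (array([-4.6, -8.4, 17.4]), np.float64(0.025391852959515404))
```

```bash
for i in 1 2; do python3 -m creep '[{"translation":[0,0,0],"roll":0,"gripper":36},{"translation":[0,0,0],"roll":0,"gripper":36}]'; done; python3 - <<'E'
from h import *
P=frame(*CAB,[[-.086,.055,.203]])[0];print(P,togo(*P,-.094))
E
```

```text
time: 10.22
position: [0.5379, -0.2068, 0.2242]
tool_rot: [0.047, 0.999, 0.001, -0.002]
ft_force: [-0.2, -0.5, -0.8]
grip_width: 0.0362
grip_force: 0.0
time: 10.38
position: [0.5393, -0.2078, 0.2267]
tool_rot: [0.047, 0.999, -0.001, 0.001]
ft_force: [0.4, 0.6, -0.4]
grip_width: 0.036
grip_force: 0.0
[ 0.54004206 -0.21417071  0.203     ] (array([-1.3, -6.2, 23.8]), np.float64(0.006297406725252586))
```

```bash
python3 -m creep '[{"translation":[-1,-6,0],"roll":0,"gripper":36},{"translation":[-1,-6,0],"roll":0,"gripper":36},{"translation":[-1,-6,12],"roll":0,"gripper":36},{"translation":[-1,-6,24],"roll":0,"gripper":36},{"translation":[-1,-6,24],"roll":0,"gripper":36}]'; python3 - <<'E'
from h import *
P=frame(*CAB,[[-.086,.055,.203]])[0];print(P,togo(*P,-.094))
E
python3 -m creep '[{"translation":[0,0,0],"roll":0,"gripper":10},{"translation":[0,0,0],"roll":0,"gripper":10},{"translation":[0,0,0],"roll":0,"gripper":10},{"translation":[0,0,0],"roll":0,"gripper":10},{"translation":[0,0,0],"roll":0,"gripper":10}]' 25
```

```text
time: 10.8
position: [0.5381, -0.2132, 0.2002]
tool_rot: [0.047, 0.999, 0.001, -0.001]
ft_force: [-0.9, 0.8, 0.2]
grip_width: 0.0354
grip_force: 0.0
[ 0.54004206 -0.21417071  0.203     ] (array([-2. , -0.8, -2.8]), np.float64(-0.020050611034463373))
time: 11.22
position: [0.5396, -0.2138, 0.2023]
tool_rot: [0.047, 0.999, -0.0, 0.001]
ft_force: [0.3, 0.2, 0.7]
grip_width: 0.0192
grip_force: 25.0
```

```bash
python3 -m creep '[{"translation":[0,0,-12],"roll":0,"gripper":10},{"translation":[0,0,-24],"roll":0,"gripper":10},{"translation":[0,0,-30],"roll":0,"gripper":10},{"translation":[20,0,-30],"roll":0,"gripper":10},{"translation":[45,0,-32],"roll":0,"gripper":10}]' && python3 -m creep '[{"translation":[25,0,-5],"roll":0,"gripper":10},{"translation":[35,0,-15],"roll":0,"gripper":10},{"translation":[35,0,-20],"roll":0,"gripper":10},{"translation":[35,0,-20],"roll":0,"gripper":10}]'; python3 - <<'E'
from h import *
viewer.camera("top")
print("box",[(np.round(d["bbox"]).tolist(),round(d["p"],2)) for d in viewer.recognise("top","box")])
P=frame(*BOX,[[-.015,BY[3],.12]])[0];print(P.round(3),togo(*P,-.1424))
E
```

```text
time: 11.63
position: [0.4955, -0.2099, 0.234]
tool_rot: [0.046, 0.999, -0.001, 0.001]
ft_force: [-0.5, 0.7, 0.3]
grip_width: 0.0186
grip_force: 25.0
time: 11.97
position: [0.4604, -0.2068, 0.255]
tool_rot: [0.047, 0.999, -0.001, 0.002]
ft_force: [0.1, -0.3, 0.2]
grip_width: 0.0188
grip_force: 25.0
box [([172.0, 146.0, 109.0, 64.0], 0.61), ([308.0, 122.0, 118.0, 54.0], 0.46)]
[0.465 0.101 0.12 ] (array([ 24.5, 307.2, 133.6]), np.float64(2.78886179509702))
```

```bash
python3 -m creep '[{"translation":[3,38,0],"roll":0,"gripper":10},{"translation":[6,76,0],"roll":0,"gripper":10},{"translation":[9,114,0],"roll":0,"gripper":10},{"translation":[12,152,0],"roll":0,"gripper":10},{"translation":[15,190,0],"roll":0,"gripper":10}]' && python3 -m creep '[{"translation":[3,38,0],"roll":0,"gripper":10},{"translation":[6,76,0],"roll":0,"gripper":10},{"translation":[9,100,0],"roll":1.5,"gripper":10},{"translation":[9,117,0],"roll":2.8,"gripper":10},{"translation":[9,117,30],"roll":2.8,"gripper":10}]' && python3 -m creep '[{"translation":[0,0,15],"roll":0,"gripper":10},{"translation":[0,0,30],"roll":0,"gripper":10},{"translation":[0,0,30],"roll":0,"gripper":10}]'
python3 - <<'E'
from h import *
P=frame(*BOX,[[-.015,BY[3],.12]])[0];print(togo(*P,-.1424))
o=telemetry.get_obs();im=viewer.camera("wrist");c=cam("wrist",o)
im=cv2.resize(im,None,fx=1.5,fy=1.5,interpolation=cv2.INTER_CUBIC)
for q in[[-.056,y,.1] for y in(-.1525,-.1475,-.0775,-.0725,-.0025,.0025,.1525)]:
    u=proj(c,frame(*BOX,[q]))[0];cv2.circle(im,tuple(int(v*1.5) for v in u),3,(0,0,255),1)
cv2.imwrite("pics/w5.png",im)
E
```

```text
time: 12.48
position: [0.4631, -0.0138, 0.2531]
tool_rot: [0.047, 0.999, 0.0, 0.0]
ft_force: [0.4, 0.5, -0.8]
grip_width: 0.0192
grip_force: 25.0
time: 12.9
position: [0.4693, 0.1056, 0.227]
tool_rot: [0.069, 0.998, 0.001, 0.006]
ft_force: [1.0, -0.0, -0.7]
grip_width: 0.019
grip_force: 25.0
time: 13.15
position: [0.4632, 0.1025, 0.1906]
tool_rot: [0.071, 0.997, -0.0, -0.003]
ft_force: [-0.9, 0.7, -0.9]
grip_width: 0.0188
grip_force: 25.0
(array([-2.8, -0.9, 70.5]), np.float64(0.04700753985203221))
```

View pics/w5.png

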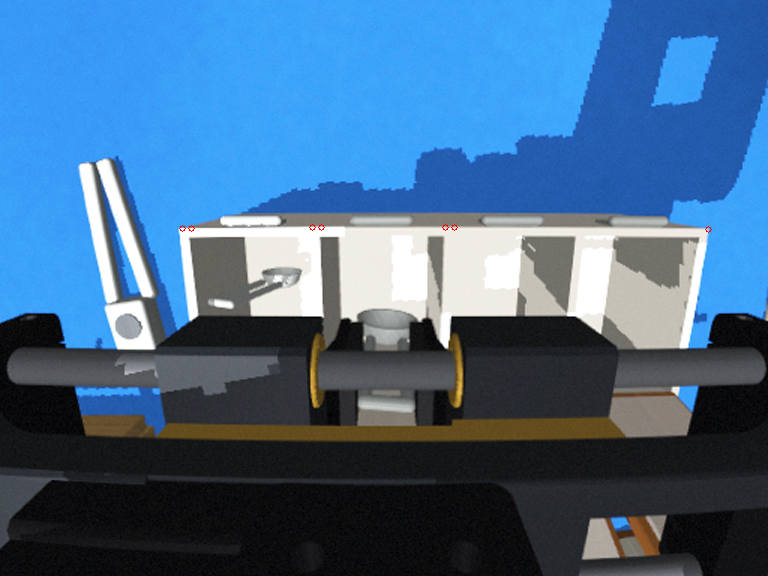

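```bash
python3 -m creep '[{"translation":[-1,0,25],"roll":0,"gripper":10},{"translation":[-2,0,50],"roll":0,"gripper":10},{"translation":[-2,0,70],"roll":0,"gripper":10},{"translation":[-2,0,73],"roll":0,"gripper":10},{"translation":[-2,0,73],"roll":0,"gripper":10}]' && python3 -m creep '[{"translation":[0,0,0],"roll":0,"gripper":34},{"translation":[0,0,0],"roll":0,"gripper":34},{"translation":[0,0,0],"roll":0,"gripper":34},{"translation":[0,0,0],"roll":0,"gripper":34},{"translation":[0,0,0],"roll":0,"gripper":34}]'  && python3 -m creep '[{"translation":[0,0,-20],"roll":0,"gripper":36},{"translation":[0,0,-55],"roll":0,"gripper":36},{"translation":[0,0,-90],"roll":0,"gripper":36},{"translation":[0,0,-130],"roll":0,"gripper":36},{"translation":[0,0,-165],"roll":0,"gripper":36}]'; python3 - <<'E'
from h import *
P=frame(*CAB,[[-.146,-.055,.28]])[0];print(P,togo(*P,-.094))
im=viewer.camera("wrist")
print([(np.round(d["bbox"]).tolist(),round(d["p"],2)) for d in viewer.recognise("wrist","spoon1")])
cv2.imwrite("pics/w6.png",im)
E
```

```text
time: 13.62
position: [0.4666, 0.1016, 0.1201]
tool_rot: [0.071, 0.997, -0.0, -0.001]
ft_force: [0.7, 1.2, -0.2]
grip_width: 0.0189
grip_force: 25.0
time: 14.03
position: [0.4668, 0.1016, 0.1213]
tool_rot: [0.071, 0.997, 0.0, 0.001]
ft_force: [0.3, -0.0, -0.2]
grip_width: 0.0335
grip_force: 0.0
time: 14.45
position: [0.4661, 0.1016, 0.288]
tool_rot: [0.071, 0.997, 0.0, 0.001]
ft_force: [-0.0, -0.3, -0.4]
grip_width: 0.0355
grip_force: 0.0
[ 0.46998216 -0.31805339  0.28      ] (array([ -63.5, -414.9,    8. ]), np.float64(-2.7843049540202287))
[([170.0, 163.0, 47.0, 18.0], 0.85)]
```

```bash
python3 -m creep '[{"translation":[-6,-40,0],"roll":0,"gripper":36},{"translation":[-12,-80,0],"roll":0,"gripper":36},{"translation":[-18,-120,0],"roll":0,"gripper":36},{"translation":[-24,-160,0],"roll":0,"gripper":36},{"translation":[-30,-200,0],"roll":0,"gripper":36}]' && python3 -m creep '[{"translation":[-6,-40,0],"roll":0,"gripper":36},{"translation":[-12,-80,0],"roll":0,"gripper":36},{"translation":[-18,-120,0],"roll":0,"gripper":36},{"translation":[-26,-160,0],"roll":-1,"gripper":36},{"translation":[-33,-200,0],"roll":-2.8,"gripper":36}]' &&  python3 -m creep '[{"translation":[0,-15,0],"roll":0,"gripper":36},{"translation":[0,-15,0],"roll":0,"gripper":36},{"translation":[0,-15,0],"roll":0,"gripper":36},{"translation":[0,-15,0],"roll":0,"gripper":36}]'; python3 - <<'E'
from h import *
P=frame(*CAB,[[-.086,-.055,.203]])[0];print(P,togo(*P,-.094))
E
```

```text
time: 14.97
position: [0.4667, -0.102, 0.2851]
tool_rot: [0.071, 0.997, 0.0, -0.0]
ft_force: [0.3, 0.0, -0.1]
grip_width: 0.0363
grip_force: 0.0
time: 15.38
position: [0.471, -0.305, 0.2848]
tool_rot: [0.047, 0.999, 0.001, -0.0]
ft_force: [1.9, 0.5, 0.7]
grip_width: 0.0358
grip_force: 0.0
time: 15.72
position: [0.4698, -0.3166, 0.2848]
tool_rot: [0.047, 0.999, 0.001, -0.001]
ft_force: [0.6, -0.8, -0.4]
grip_width: 0.0358
grip_force: 0.0
[ 0.52971728 -0.32368509  0.203     ] (array([-60.4,  -1.7,  81.7]), np.float64(0.022116380523584667))
```

```bash
python3 -m creep '[{"translation":[-35,-1,0],"roll":0,"gripper":36},{"translation":[-60,-2,0],"roll":0,"gripper":36},{"translation":[-60,-2,15],"roll":0,"gripper":36},{"translation":[-60,-2,25],"roll":0,"gripper":36},{"translation":[-60,-2,25],"roll":0,"gripper":36}]';python3 -m creep '[{"translation":[0,0,0],"roll":0,"gripper":36},{"translation":[0,0,0],"roll":0,"gripper":36},{"translation":[0,0,0],"roll":0,"gripper":36}]'; python3 - <<'E'
from h import *
P=frame(*CAB,[[-.086,-.055,.203]])[0];print(P,togo(*P,-.094))
E
```

```text
time: 16.13
position: [0.5285, -0.3225, 0.2577]
tool_rot: [0.046, 0.999, 0.002, -0.003]
ft_force: [-0.7, 1.3, -0.8]
grip_width: 0.0361
grip_force: 0.0
time: 16.38
position: [0.5298, -0.3257, 0.2613]
tool_rot: [0.047, 0.999, -0.0, 0.0]
ft_force: [-0.3, 0.2, 0.3]
grip_width: 0.036
grip_force: 0.0
[ 0.52971728 -0.32368509  0.203     ] (array([ 0.3,  2. , 58.3]), np.float64(0.0075620318644666895))
```

```bash
python3 -m creep '[{"translation":[0,2,10],"roll":0,"gripper":36},{"translation":[0,2,28],"roll":0,"gripper":36},{"translation":[0,2,46],"roll":0,"gripper":36},{"translation":[0,2,58],"roll":0,"gripper":36},{"translation":[0,2,58],"roll":0,"gripper":36}]'
python3 -m creep '[{"translation":[0,0,0],"roll":0,"gripper":36},{"translation":[0,0,0],"roll":0,"gripper":10},{"translation":[0,0,0],"roll":0,"gripper":10},{"translation":[0,0,0],"roll":0,"gripper":10},{"translation":[0,0,0],"roll":0,"gripper":10}]' 25
python3 -m creep '[{"translation":[0,0,0],"roll":0,"gripper":10},{"translation":[0,0,0],"roll":0,"gripper":10}]'
```

```text
time: 16.8
position: [0.5283, -0.3225, 0.1994]
tool_rot: [0.047, 0.999, 0.002, -0.002]
ft_force: [-0.0, 0.7, -1.2]
grip_width: 0.0362
grip_force: 0.0
time: 17.22
position: [0.5306, -0.3242, 0.2035]
tool_rot: [0.047, 0.999, -0.001, 0.001]
ft_force: [0.8, 0.2, 0.8]
grip_width: 0.019
grip_force: 25.0
time: 17.38
position: [0.5306, -0.3242, 0.2033]
tool_rot: [0.047, 0.999, -0.001, 0.001]
ft_force: [-1.0, 0.1, 2.4]
grip_width: 0.0189
grip_force: 25.0
```

```bash
python3 -m creep '[{"translation":[0,0,-12],"roll":0,"gripper":10},{"translation":[0,0,-24],"roll":0,"gripper":10},{"translation":[0,0,-30],"roll":0,"gripper":10},{"translation":[20,0,-30],"roll":0,"gripper":10},{"translation":[45,0,-32],"roll":0,"gripper":10}]' && python3 -m creep '[{"translation":[25,0,-5],"roll":0,"gripper":10},{"translation":[35,0,-15],"roll":0,"gripper":10},{"translation":[35,0,-20],"roll":0,"gripper":10},{"translation":[35,0,-20],"roll":0,"gripper":10}]'; python3 - <<'E'
from h import *
viewer.camera("top")
print("box",[(np.round(d["bbox"]).tolist(),round(d["p"],2)) for d in viewer.recognise("top","box")])
P=frame(*BOX,[[-.015,BY[2],.12]])[0];print(P.round(3),togo(*P,-.1424))
E
```

```text
time: 17.8
position: [0.4863, -0.32, 0.2347]
tool_rot: [0.046, 0.999, -0.001, 0.001]
ft_force: [-0.7, 0.4, 0.1]
grip_width: 0.0189
grip_force: 25.0
time: 18.13
position: [0.4519, -0.3177, 0.2566]
tool_rot: [0.047, 0.999, -0.002, 0.002]
ft_force: [1.0, -0.7, 0.3]
grip_width: 0.0189
grip_force: 25.0
box [([172.0, 146.0, 104.0, 72.0], 0.98)]
[0.476 0.176 0.12 ] (array([ 22.6, 493.1, 134.4]), np.float64(2.793597749993623))
```

```bash
python3 -m creep '[{"translation":[2,38,0],"roll":0,"gripper":10},{"translation":[4,76,0],"roll":0,"gripper":10},{"translation":[6,114,0],"roll":0,"gripper":10},{"translation":[8,152,0],"roll":0,"gripper":10},{"translation":[10,190,0],"roll":0,"gripper":10}]' && python3 -m creep '[{"translation":[2,38,0],"roll":0,"gripper":10},{"translation":[4,76,0],"roll":0,"gripper":10},{"translation":[6,114,0],"roll":0,"gripper":10},{"translation":[8,152,0],"roll":0,"gripper":10},{"translation":[10,190,0],"roll":0,"gripper":10}]' && python3 -m creep '[{"translation":[1,38,0],"roll":0,"gripper":10},{"translation":[2,76,0],"roll":0,"gripper":10},{"translation":[2,100,0],"roll":1.5,"gripper":10},{"translation":[2,113,0],"roll":2.8,"gripper":10},{"translation":[2,113,30],"roll":2.8,"gripper":10}]' && python3 -m creep '[{"translation":[0,0,15],"roll":0,"gripper":10},{"translation":[0,0,30],"roll":0,"gripper":10},{"translation":[0,0,30],"roll":0,"gripper":10}]'
python3 - <<'E'
from h import *
P=frame(*BOX,[[-.015,BY[2],.12]])[0];print(togo(*P,-.1424))
o=telemetry.get_obs();im=viewer.camera("wrist");c=cam("wrist",o)
im=cv2.resize(im,None,fx=1.5,fy=1.5,interpolation=cv2.INTER_CUBIC)
for q in[[-.056,y,.1] for y in(-.1525,-.1475,-.0775,-.0725,-.0025,.0025,.1525)]:
    u=proj(c,frame(*BOX,[q]))[0];cv2.circle(im,tuple(int(v*1.5) for v in u),3,(0,0,255),1)
cv2.imwrite("pics/w7.png",im)
E
```

```text
time: 18.65
position: [0.4593, -0.1247, 0.2543]
tool_rot: [0.047, 0.999, 0.0, 0.0]
ft_force: [0.7, 0.1, 0.1]
grip_width: 0.0189
grip_force: 25.0
time: 19.07
position: [0.4671, 0.0662, 0.2544]
tool_rot: [0.047, 0.999, 0.0, 0.0]
ft_force: [0.6, -0.4, -0.0]
grip_width: 0.019
grip_force: 25.0
time: 19.48
position: [0.4801, 0.1812, 0.2284]
tool_rot: [0.069, 0.998, 0.002, 0.007]
ft_force: [1.7, 0.6, -0.5]
grip_width: 0.0187
grip_force: 25.0
time: 19.73
position: [0.4735, 0.1772, 0.1915]
tool_rot: [0.071, 0.997, -0.001, -0.003]
ft_force: [-0.8, 0.4, -0.7]
grip_width: 0.0185
grip_force: 25.0
(array([-3.1, -1.2, 71.5]), np.float64(0.057599760120112364))
```

View pics/w7.png

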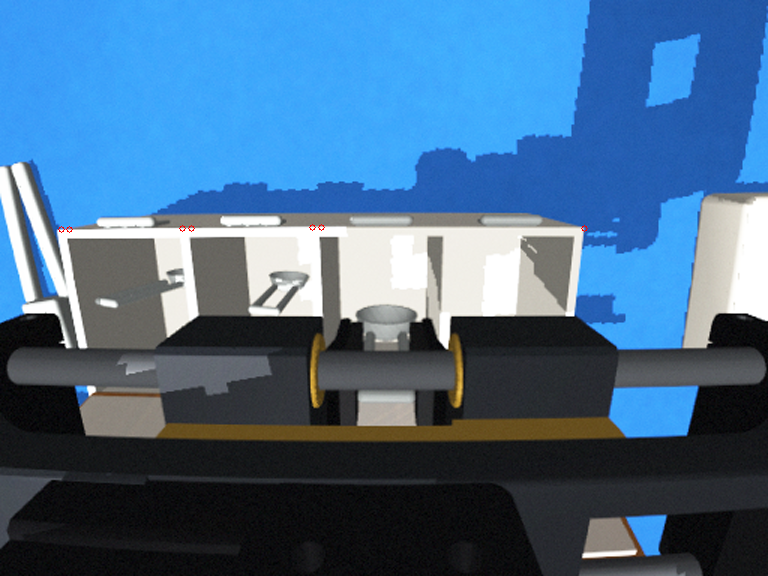

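```bash
python3 -m creep '[{"translation":[-1,0,25],"roll":0,"gripper":10},{"translation":[-2,0,50],"roll":0,"gripper":10},{"translation":[-2,0,70],"roll":0,"gripper":10},{"translation":[-2,0,73],"roll":0,"gripper":10},{"translation":[-2,0,73],"roll":0,"gripper":10}]' && python3 -m creep '[{"translation":[0,0,0],"roll":0,"gripper":34},{"translation":[0,0,0],"roll":0,"gripper":34},{"translation":[0,0,0],"roll":0,"gripper":34},{"translation":[0,0,0],"roll":0,"gripper":34},{"translation":[0,0,0],"roll":0,"gripper":34}]'  && python3 -m creep '[{"translation":[0,0,-20],"roll":0,"gripper":36},{"translation":[0,0,-55],"roll":0,"gripper":36},{"translation":[0,0,-90],"roll":0,"gripper":36},{"translation":[0,0,-130],"roll":0,"gripper":36},{"translation":[0,0,-170],"roll":0,"gripper":36}]' && python3 -m creep '[{"translation":[0,0,-20],"roll":0,"gripper":0},{"translation":[0,0,-20],"roll":0,"gripper":0},{"translation":[0,0,-20],"roll":0,"gripper":0},{"translation":[0,0,-20],"roll":0,"gripper":0}]'; python3 - <<'E'
from h import *
P=frame(*BOX,[[.15,BY[4],.30]])[0];print(P,togo(*P,-.1424))
o=telemetry.get_obs();im=viewer.camera("wrist");c=cam("wrist",o)
im=cv2.resize(im,None,fx=1.5,fy=1.5,interpolation=cv2.INTER_CUBIC)
for q in[[-.056,y,.1] for y in(-.1525,-.1475,-.0775,-.0725,-.0025,.0025,.1525)]:
    u=proj(c,frame(*BOX,[q]))[0];cv2.circle(im,tuple(int(v*1.5) for v in u),3,(0,0,255),1)
cv2.imwrite("pics/w8.png",im)
E
```

```text
time: 20.2
position: [0.477, 0.1764, 0.1212]
tool_rot: [0.071, 0.997, -0.0, -0.001]
ft_force: [-0.3, -0.4, -0.5]
grip_width: 0.0187
grip_force: 25.0
time: 20.62
position: [0.4772, 0.1763, 0.1224]
tool_rot: [0.071, 0.997, 0.0, 0.001]
ft_force: [-0.2, -0.2, -0.2]
grip_width: 0.0331
grip_force: 0.0
time: 21.03
position: [0.476, 0.1761, 0.2933]
tool_rot: [0.071, 0.997, -0.0, -0.0]
ft_force: [0.6, -0.3, 0.1]
grip_width: 0.0358
grip_force: 0.0
time: 21.37
position: [0.4757, 0.1761, 0.3107]
tool_rot: [0.071, 0.997, -0.0, -0.001]
ft_force: [-0.3, -0.4, -0.6]
grip_width: 0.017
grip_force: 0.0
[0.61801582 0.00365081 0.3       ] (array([-165.4, -150.4,   10.4]), np.float64(-0.019173325226887528))
```

View pics/w8.png

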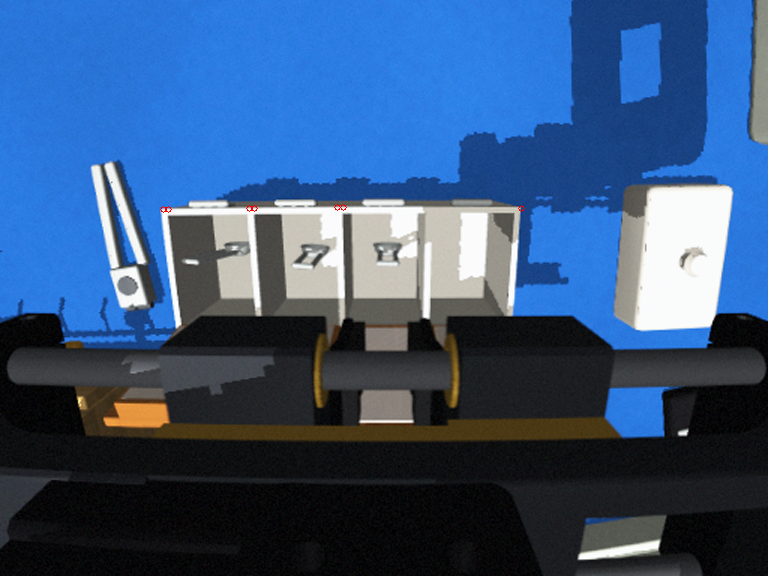

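```bash
python3 -m creep '[{"translation":[-28,-25,0],"roll":0,"gripper":0},{"translation":[-56,-50,0],"roll":0,"gripper":0},{"translation":[-84,-75,0],"roll":0,"gripper":0},{"translation":[-112,-100,0],"roll":0,"gripper":0},{"translation":[-140,-125,5],"roll":0,"gripper":0}]' && python3 -m creep '[{"translation":[-25,-25,0],"roll":0,"gripper":0},{"translation":[-25,-25,30],"roll":0,"gripper":0},{"translation":[-25,-25,65],"roll":0,"gripper":0},{"translation":[-25,-25,95],"roll":0,"gripper":0},{"translation":[-25,-25,95],"roll":0,"gripper":0}]'; python3 -m creep '[{"translation":[0,0,0],"roll":0,"gripper":0},{"translation":[0,0,0],"roll":0,"gripper":0},{"translation":[0,0,0],"roll":0,"gripper":0}]'; python3 -c "
from h import *
P=frame(*BOX,[[.03,BY[4],.217]])[0];print(togo(*P,-.1424))"
```

```text
time: 21.83
position: [0.5981, 0.0313, 0.305]
tool_rot: [0.071, 0.997, 0.0, -0.001]
ft_force: [0.5, 0.2, -0.4]
grip_width: 0.0006
grip_force: 0.0
time: 22.25
position: [0.613, 0.0047, 0.2027]
tool_rot: [0.072, 0.997, 0.001, -0.009]
ft_force: [-0.7, 1.2, -0.3]
grip_width: 0.0001
grip_force: 0.0
time: 22.5
position: [0.6201, 0.0043, 0.2134]
tool_rot: [0.071, 0.997, -0.0, 0.002]
ft_force: [-0.2, 0.2, -0.1]
grip_width: 0.0006
grip_force: 0.0
(array([121.9,  -0.9,  -4.1]), np.float64(0.006864020453249964))
```

```bash
python3 -m creep '[{"translation":[25,-1,-2],"roll":0,"gripper":0},{"translation":[50,-1,-4],"roll":0,"gripper":0},{"translation":[75,-1,-4],"roll":0,"gripper":0},{"translation":[100,-1,-4],"roll":0,"gripper":0},{"translation":[122,-1,-4],"roll":0,"gripper":0}]' && python3 -m creep '[{"translation":[14,0,7],"roll":0,"gripper":0},{"translation":[27,0,14],"roll":0,"gripper":0},{"translation":[38,0,24],"roll":0,"gripper":0},{"translation":[48,0,34],"roll":0,"gripper":0},{"translation":[55,0,47],"roll":0,"gripper":0}]' && python3 -m creep '[{"translation":[4,0,7],"roll":0,"gripper":0},{"translation":[7,0,14],"roll":0,"gripper":0},{"translation":[10,0,24],"roll":0,"gripper":0},{"translation":[12,0,33],"roll":0,"gripper":0},{"translation":[12,0,33],"roll":0,"gripper":0}]'; python3 -c "
from h import *
P=frame(*BOX,[[-.038,BY[4],.127]])[0];print(togo(*P,-.1424))"
```

```text
time: 22.92
position: [0.498, 0.0208, 0.2178]
tool_rot: [0.071, 0.997, -0.0, 0.003]
ft_force: [0.6, 0.2, -0.9]
grip_width: 0.0008
grip_force: 0.3
time: 23.33
position: [0.4445, 0.0285, 0.1707]
tool_rot: [0.071, 0.997, -0.0, 0.003]
ft_force: [-0.5, -1.0, -0.6]
grip_width: 0.0004
grip_force: 0.2
time: 23.75
position: [0.4329, 0.03, 0.136]
tool_rot: [0.071, 0.997, -0.0, 0.002]
ft_force: [0.1, 0.6, -0.1]
grip_width: 0.0004
grip_force: 0.1
(array([1. , 0.2, 9. ]), np.float64(-0.00707995378230919))
```

Now press gently, stepping down.

```bash
python3 -m creep '[{"translation":[1,0,3],"roll":0,"gripper":0},{"translation":[1,0,6],"roll":0,"gripper":0},{"translation":[1,0,6],"roll":0,"gripper":0}]'; python3 -m creep '[{"translation":[0,0,2],"roll":0,"gripper":0},{"translation":[0,0,4],"roll":0,"gripper":0},{"translation":[0,0,4],"roll":0,"gripper":0}]';  python3 -m creep '[{"translation":[0,0,2],"roll":0,"gripper":0},{"translation":[0,0,2],"roll":0,"gripper":0}]'
```

```text
time: 24.0
position: [0.4321, 0.0301, 0.1307]
tool_rot: [0.071, 0.997, -0.0, 0.002]
ft_force: [0.4, 0.6, 1.4]
grip_width: 0.0001
grip_force: 0.3
time: 24.25
position: [0.4316, 0.0302, 0.1268]
tool_rot: [0.071, 0.997, -0.0, 0.001]
ft_force: [-1.2, -0.1, 14.8]
grip_width: 0.0008
grip_force: 7.4
time: 24.42
position: [0.4316, 0.0302, 0.1261]
tool_rot: [0.071, 0.997, -0.0, 0.002]
ft_force: [-5.2, -0.0, 30.1]
grip_width: 0.0004
grip_force: 15.2
```

```bash
python3 -m creep '[{"translation":[0,0,-35],"roll":0,"gripper":0},{"translation":[0,0,-75],"roll":0,"gripper":0},{"translation":[0,0,-115],"roll":0,"gripper":0},{"translation":[0,10,-155],"roll":0,"gripper":0},{"translation":[-15,25,-175],"roll":0,"gripper":0}]' && python3 -m creep '[{"translation":[-38,13,0],"roll":0,"gripper":0},{"translation":[-75,25,0],"roll":0,"gripper":0},{"translation":[-110,38,0],"roll":0,"gripper":0},{"translation":[-145,50,0],"roll":0,"gripper":0},{"translation":[-173,50,0],"roll":0,"gripper":0}]' && python3 -m creep '[{"translation":[0,0,30],"roll":0,"gripper":0},{"translation":[0,0,60],"roll":0,"gripper":0},{"translation":[0,0,86],"roll":0,"gripper":0},{"translation":[0,0,86],"roll":0,"gripper":0},{"translation":[0,0,86],"roll":0,"gripper":0}]'; python3 - <<'E'
from h import *
for b in BY:
    P=frame(*BOX,[[.03,BY[b],.217]])[0];print(b,togo(*P,-.1424))
t=viewer.camera("top");s=viewer.camera("scene")
for c in("top","scene"): print([(np.round(d["bbox"]).tolist(),round(d["p"],2)) for d in viewer.recognise(c,"box")])
def cr(i,x,y,w,h,W,H): return cv2.resize(i[y:y+h,x:x+w],(W,H),interpolation=cv2.INTER_CUBIC)
cv2.imwrite("pics/c3.png",np.hstack([cr(t,165,140,120,90,400,300),cr(s,225,150,120,90,400,300)]))
E
```

```text
time: 24.83
position: [0.448, 0.0529, 0.3029]
tool_rot: [0.072, 0.997, -0.0, 0.002]
ft_force: [0.5, -0.2, -0.4]
grip_width: 0.0004
grip_force: 0.0
time: 25.25
position: [0.6296, 0.0797, 0.2982]
tool_rot: [0.07, 0.998, 0.001, 0.0]
ft_force: [-0.4, -0.5, 0.3]
grip_width: 0.0005
grip_force: 0.0
time: 25.67
position: [0.6261, 0.0779, 0.2109]
tool_rot: [0.071, 0.997, -0.0, -0.002]
ft_force: [-0.4, -0.1, -0.0]
grip_width: 0.0007
grip_force: 0.0
1 (array([117.5, 150.3,  -5.6]), np.float64(-0.013829260964755008))
2 (array([117.5,  75.3,  -5.6]), np.float64(-0.013829260964755008))
3 (array([117.5,   0.3,  -5.5]), np.float64(-0.013829260964755008))
4 (array([117.5, -74.7,  -5.5]), np.float64(-0.013829260964755008))
[([173.0, 147.0, 104.0, 79.0], 0.88)]
[([232.0, 161.0, 109.0, 76.0], 0.65), ([271.0, 175.0, 22.0, 34.0], 0.55)]
```

View pics/c3.png

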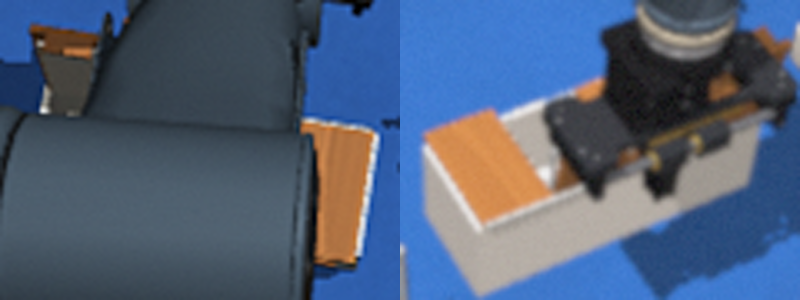

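```bash
python3 -m creep '[{"translation":[25,0,-3],"roll":0,"gripper":0},{"translation":[50,0,-5],"roll":0,"gripper":0},{"translation":[75,0,-5],"roll":0,"gripper":0},{"translation":[98,0,-5],"roll":0,"gripper":0},{"translation":[117,0,-5],"roll":0,"gripper":0}]' && python3 -m creep '[{"translation":[14,0,7],"roll":0,"gripper":0},{"translation":[27,0,14],"roll":0,"gripper":0},{"translation":[38,0,24],"roll":0,"gripper":0},{"translation":[48,0,34],"roll":0,"gripper":0},{"translation":[55,0,47],"roll":0,"gripper":0}]' && python3 -m creep '[{"translation":[4,0,7],"roll":0,"gripper":0},{"translation":[7,0,14],"roll":0,"gripper":0},{"translation":[10,0,24],"roll":0,"gripper":0},{"translation":[12,0,33],"roll":0,"gripper":0},{"translation":[12,0,33],"roll":0,"gripper":0}]'; python3 -c "
from h import *
P=frame(*BOX,[[-.038,BY[3],.127]])[0];print(togo(*P,-.1424))"; python3 -m creep '[{"translation":[1,0,3],"roll":0,"gripper":0},{"translation":[1,0,6],"roll":0,"gripper":0},{"translation":[1,0,6],"roll":0,"gripper":0}]'; python3 -m creep '[{"translation":[0,0,2],"roll":0,"gripper":0},{"translation":[0,0,4],"roll":0,"gripper":0},{"translation":[0,0,4],"roll":0,"gripper":0}]'
```

```text
time: 26.28
position: [0.511, 0.0947, 0.2195]
tool_rot: [0.071, 0.997, 0.0, 0.002]
ft_force: [0.2, 0.3, -0.1]
grip_width: 0.0004
grip_force: 0.3
time: 26.7
position: [0.4578, 0.1025, 0.1725]
tool_rot: [0.071, 0.997, 0.0, 0.003]
ft_force: [-0.2, 1.7, 0.8]
grip_width: 0.0004
grip_force: 0.2
time: 27.12
position: [0.4449, 0.104, 0.1369]
tool_rot: [0.071, 0.997, -0.0, -0.001]
ft_force: [1.2, -0.0, -0.9]
grip_width: 0.0005
grip_force: 0.0
(array([2.4, 0.3, 9.9]), np.float64(-0.017503692646116065))
time: 27.37
position: [0.4451, 0.1041, 0.1324]
tool_rot: [0.071, 0.997, 0.0, 0.001]
ft_force: [-0.4, 0.3, 2.0]
grip_width: 0.0005
grip_force: 0.8
time: 27.62
position: [0.4448, 0.1041, 0.1277]
tool_rot: [0.071, 0.997, 0.0, 0.001]
ft_force: [-0.1, 0.1, -0.0]
grip_width: 0.0009
grip_force: 0.0
```

```bash
python3 -m creep '[{"translation":[0,0,2],"roll":0,"gripper":0},{"translation":[0,0,3],"roll":0,"gripper":0},{"translation":[0,0,3],"roll":0,"gripper":0}]'; python3 -m creep '[{"translation":[0,0,-35],"roll":0,"gripper":0},{"translation":[0,0,-75],"roll":0,"gripper":0},{"translation":[0,0,-115],"roll":0,"gripper":0},{"translation":[0,10,-155],"roll":0,"gripper":0},{"translation":[-15,25,-175],"roll":0,"gripper":0}]' && python3 -m creep '[{"translation":[-38,13,0],"roll":0,"gripper":0},{"translation":[-75,25,0],"roll":0,"gripper":0},{"translation":[-110,38,0],"roll":0,"gripper":0},{"translation":[-145,50,0],"roll":0,"gripper":0},{"translation":[-173,50,0],"roll":0,"gripper":0}]' && python3 -m creep '[{"translation":[0,0,30],"roll":0,"gripper":0},{"translation":[0,0,60],"roll":0,"gripper":0},{"translation":[0,0,86],"roll":0,"gripper":0},{"translation":[0,0,86],"roll":0,"gripper":0},{"translation":[0,0,86],"roll":0,"gripper":0}]'; python3 - <<'E'
from h import *
P=frame(*BOX,[[.03,BY[2],.217]])[0];print(togo(*P,-.1424))
t=viewer.camera("top");s=viewer.camera("scene")
for c in("top","scene"): print([(np.round(d["bbox"]).tolist(),round(d["p"],2)) for d in viewer.recognise(c,"box")])
E
```

```text
time: 27.87
position: [0.4449, 0.1041, 0.1266]
tool_rot: [0.071, 0.997, 0.0, 0.001]
ft_force: [-3.6, -0.5, 21.6]
grip_width: 0.0007
grip_force: 10.4
time: 28.28
position: [0.4619, 0.1267, 0.3041]
tool_rot: [0.072, 0.997, 0.0, 0.002]
ft_force: [0.9, 0.0, -0.3]
grip_width: 0.0005
grip_force: 0.0
time: 28.7
position: [0.6436, 0.1535, 0.2992]
tool_rot: [0.07, 0.998, 0.001, 0.001]
ft_force: [0.2, 0.2, -0.4]
grip_width: 0.0006
grip_force: 0.0
time: 29.12
position: [0.64, 0.1515, 0.2119]
tool_rot: [0.071, 0.997, -0.0, -0.002]
ft_force: [0.6, -0.0, 0.4]
grip_width: 0.0008
grip_force: 0.0
(array([120.8,   0.5,  -4.6]), np.float64(-0.018325988281475247))
[([228.0, 172.0, 47.0, 54.0], 0.65)]
[([233.0, 167.0, 98.0, 74.0], 0.88)]
```

```bash
python3 - <<'E'
from h import *
o=telemetry.get_obs();w=viewer.camera("wrist");c=cam("wrist",o);s=viewer.camera("scene");S=cam("scene")
for q in[[-.056,y,.1] for y in(-.1525,-.0025,.1525)]+[[.056,y,.1] for y in(-.1525,.1525)]:
    for im,k in((w,c),(s,S)):
        u=proj(k,frame(*BOX,[q]))[0];cv2.circle(im,tuple(int(v) for v in u),2,(0,0,255),1)
cv2.imwrite("pics/c4.png",np.hstack([cv2.resize(w,(400,300)),cv2.resize(s[150:240,225:345],(400,300),interpolation=cv2.INTER_CUBIC)]))
E
```

```text
(no output)
```

View pics/c4.png

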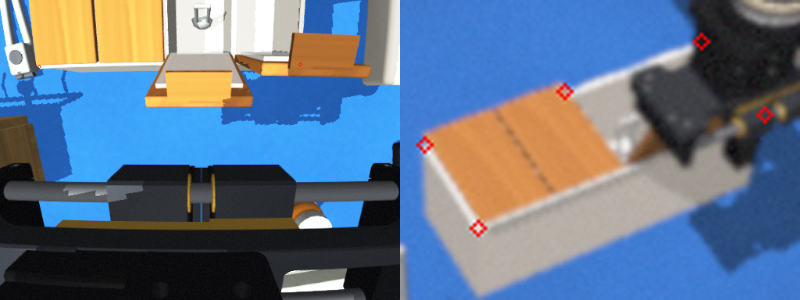

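Box unmoved, lids 3 and 4 are shut. Lid 2 next.

```bash
python3 -m creep '[{"translation":[25,0,-3],"roll":0,"gripper":0},{"translation":[50,0,-5],"roll":0,"gripper":0},{"translation":[75,0,-5],"roll":0,"gripper":0},{"translation":[100,0,-5],"roll":0,"gripper":0},{"translation":[120,0,-5],"roll":0,"gripper":0}]' && python3 -m creep '[{"translation":[14,0,7],"roll":0,"gripper":0},{"translation":[27,0,14],"roll":0,"gripper":0},{"translation":[38,0,24],"roll":0,"gripper":0},{"translation":[48,0,34],"roll":0,"gripper":0},{"translation":[55,0,47],"roll":0,"gripper":0}]' && python3 -m creep '[{"translation":[4,0,7],"roll":0,"gripper":0},{"translation":[7,0,14],"roll":0,"gripper":0},{"translation":[10,0,24],"roll":0,"gripper":0},{"translation":[12,0,33],"roll":0,"gripper":0},{"translation":[12,0,33],"roll":0,"gripper":0}]'; python3 -m creep '[{"translation":[1,0,3],"roll":0,"gripper":0},{"translation":[1,0,6],"roll":0,"gripper":0},{"translation":[1,0,6],"roll":0,"gripper":0}]'; python3 -m creep '[{"translation":[0,0,2],"roll":0,"gripper":0},{"translation":[0,0,4],"roll":0,"gripper":0},{"translation":[0,0,4],"roll":0,"gripper":0}]'
```

```text
time: 29.83
position: [0.5211, 0.169, 0.2199]
tool_rot: [0.071, 0.997, 0.0, 0.001]
ft_force: [0.6, -0.6, -0.8]
grip_width: 0.0003
grip_force: 0.3
time: 30.25
position: [0.4679, 0.1769, 0.173]
tool_rot: [0.071, 0.997, 0.0, 0.002]
ft_force: [-0.7, -0.0, 1.3]
grip_width: 0.0004
grip_force: 0.2
time: 30.67
position: [0.4552, 0.1781, 0.1377]
tool_rot: [0.071, 0.997, -0.0, -0.001]
ft_force: [1.0, 0.4, -0.0]
grip_width: 0.0003
grip_force: 0.0
time: 30.92
position: [0.4556, 0.1785, 0.1334]
tool_rot: [0.071, 0.997, 0.0, 0.001]
ft_force: [-1.3, -0.7, 2.6]
grip_width: 0.0004
grip_force: 1.3
time: 31.17
position: [0.4554, 0.1784, 0.129]
tool_rot: [0.071, 0.997, 0.0, 0.001]
ft_force: [0.1, -0.4, 1.2]
grip_width: 0.0003
grip_force: 0.0
```

```bash
python3 -m creep '[{"translation":[0,0,2],"roll":0,"gripper":0},{"translation":[0,0,4],"roll":0,"gripper":0},{"translation":[0,0,4],"roll":0,"gripper":0}]'; python3 -m creep '[{"translation":[0,0,-35],"roll":0,"gripper":0},{"translation":[0,0,-75],"roll":0,"gripper":0},{"translation":[0,0,-115],"roll":0,"gripper":0},{"translation":[0,10,-155],"roll":0,"gripper":0},{"translation":[-15,25,-175],"roll":0,"gripper":0}]' && python3 -m creep '[{"translation":[-38,13,0],"roll":0,"gripper":0},{"translation":[-75,25,0],"roll":0,"gripper":0},{"translation":[-110,38,0],"roll":0,"gripper":0},{"translation":[-145,50,0],"roll":0,"gripper":0},{"translation":[-173,50,0],"roll":0,"gripper":0}]' && python3 -m creep '[{"translation":[0,0,30],"roll":0,"gripper":0},{"translation":[0,0,60],"roll":0,"gripper":0},{"translation":[0,0,86],"roll":0,"gripper":0},{"translation":[0,0,86],"roll":0,"gripper":0},{"translation":[0,0,86],"roll":0,"gripper":0}]'; python3 - <<'E'
from h import *
P=frame(*BOX,[[.03,BY[1],.217]])[0];print(togo(*P,-.1424))
o=telemetry.get_obs();w=viewer.camera("wrist");c=cam("wrist",o);s=viewer.camera("scene");S=cam("scene")
for q in[[-.056,y,.1] for y in(-.1525,-.0025,.1525)]+[[.056,y,.1] for y in(-.1525,.1525)]:
    for im,k in((w,c),(s,S)):
        u=proj(k,frame(*BOX,[q]))[0];cv2.circle(im,tuple(int(v) for v in u),2,(0,0,255),1)
cv2.imwrite("pics/c5.png",np.hstack([cv2.resize(w,(400,300)),cv2.resize(s[150:240,225:345],(400,300),interpolation=cv2.INTER_CUBIC)]))
E
```

```text
time: 31.42
position: [0.4558, 0.1785, 0.1267]
tool_rot: [0.071, 0.997, 0.0, 0.001]
ft_force: [-2.8, -1.0, 18.3]
grip_width: 0.0006
grip_force: 9.3
time: 31.83
position: [0.4726, 0.2011, 0.3043]
tool_rot: [0.071, 0.997, 0.001, 0.002]
ft_force: [0.4, 0.0, -0.1]
grip_width: 0.0007
grip_force: 0.0
time: 32.25
position: [0.6543, 0.2276, 0.2991]
tool_rot: [0.071, 0.998, 0.001, 0.001]
ft_force: [0.2, 0.3, -0.1]
grip_width: 0.0007
grip_force: 0.0
time: 32.67
position: [0.6507, 0.2256, 0.2117]
tool_rot: [0.071, 0.997, -0.001, -0.002]
ft_force: [0.7, 0.2, -0.2]
grip_width: 0.0005
grip_force: 0.0
(array([120.8,   0.6,  -4.8]), np.float64(-0.02066689804898658))
```

View pics/c5.png

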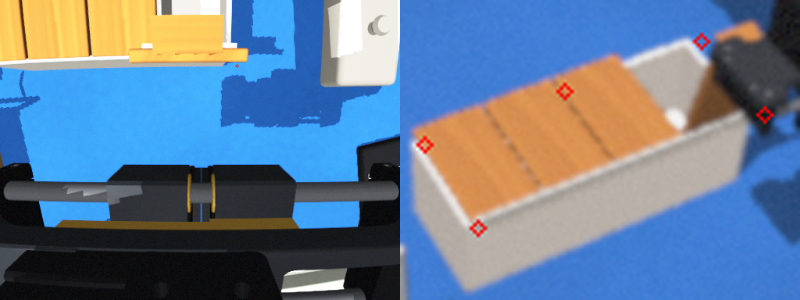

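```bash
python3 - <<'E'
from h import *
from scipy.optimize import least_squares
S=cam("scene");o=telemetry.get_obs();W=cam("wrist",o)
old=np.array([(413,142),(469,222),(687,40),(747,113)],float);obs=np.c_[(old[:,0]-400),old[:,1]]/3.3333+[225,150]
M=np.array([[-.056,-.1525,.1],[.056,-.1525,.1],[-.056,.1525,.1],[.056,.1525,.1]])
f=lambda p:(proj(S,frame(*p,M))-obs).ravel()
r=least_squares(f,BOX);print(r.x.round(4),f(r.x).round(1))
print("lid top",onz(W,[[241,70]],.222).round(4), "rim",onz(W,[[0,68*1.28],[173,62*1.28]],.1).round(4))
s=viewer.camera("scene");w=viewer.camera("wrist")
for c in("scene","wrist"):
  for n in("box","lid1"):print(c,n,[(np.round(d["bbox"]).tolist(),round(d["p"],2)) for d in viewer.recognise(c,n)])
E
```

```text
[ 0.475   0.1283 -0.137 ] [-0.5 -0.3 -0.8  1.1  0.1 -0.7  1.3 -0.6]
lid top [[0.5648 0.2316 0.222 ]] rim [[0.5213 0.0007 0.1   ]
 [0.544  0.1668 0.1   ]]
scene box [([229.0, 156.0, 104.0, 82.0], 0.92)]
scene lid1 [([249.0, 176.0, 37.0, 30.0], 0.91), ([227.0, 182.0, 40.0, 32.0], 0.91), ([310.0, 158.0, 21.0, 34.0], 0.67), ([274.0, 169.0, 35.0, 28.0], 0.56)]
wrist box [([0.0, 0.0, 314.0, 83.0], 0.96)]
wrist lid1 [([3.0, 1.0, 34.0, 76.0], 0.94), ([27.0, 0.0, 92.0, 71.0], 0.78), ([113.0, 1.0, 84.0, 68.0], 0.63), ([164.0, 12.0, 151.0, 66.0], 0.6)]
```

```bash
sed -i 's/^BOX=.*; CAB/BOX=(.477,.130,-.137); CAB/' h.py; python3 -c "
from h import *
print(BOX)
for q in((.15,.212),(.03,.217),(-.038,.127)):
  P=frame(*BOX,[[q[0],BY[1],q[1]]])[0];print(togo(*P,-.137))"
```

```text
(0.477, 0.13, -0.137)
(array([10.3, -6.6,  3. ]), np.float64(-0.3219825531081568))
(array([130.3,  -7.3,  -2.3]), np.float64(-0.3219825531081568))
(array([198.5,  -7.7,  87.6]), np.float64(-0.3219825531081568))
```

```bash
python3 -m creep '[{"translation":[25,-7,-3],"roll":0,"gripper":0},{"translation":[55,-7,-4],"roll":0,"gripper":0},{"translation":[85,-7,-4],"roll":0,"gripper":0},{"translation":[108,-7,-4],"roll":0,"gripper":0},{"translation":[130,-7,-4],"roll":0,"gripper":0}]' && python3 -m creep '[{"translation":[14,0,7],"roll":0,"gripper":0},{"translation":[27,0,14],"roll":0,"gripper":0},{"translation":[38,0,24],"roll":0,"gripper":0},{"translation":[48,0,34],"roll":0,"gripper":0},{"translation":[55,0,47],"roll":0,"gripper":0}]' && python3 -m creep '[{"translation":[4,0,7],"roll":0,"gripper":0},{"translation":[7,0,14],"roll":0,"gripper":0},{"translation":[10,0,24],"roll":0,"gripper":0},{"translation":[12,0,33],"roll":0,"gripper":0},{"translation":[12,0,33],"roll":0,"gripper":0}]'; python3 -m creep '[{"translation":[1,0,3],"roll":0,"gripper":0},{"translation":[1,0,6],"roll":0,"gripper":0},{"translation":[1,0,6],"roll":0,"gripper":0}]'; python3 -m creep '[{"translation":[0,0,2],"roll":0,"gripper":0},{"translation":[0,0,4],"roll":0,"gripper":0},{"translation":[0,0,4],"roll":0,"gripper":0}]'
```

```text
time: 33.48
position: [0.5209, 0.2376, 0.2183]
tool_rot: [0.071, 0.997, 0.0, 0.001]
ft_force: [-0.2, -0.3, -0.1]
grip_width: 0.0005
grip_force: 0.3
time: 33.9
position: [0.4672, 0.2457, 0.1715]
tool_rot: [0.071, 0.997, 0.0, 0.001]
ft_force: [0.0, -0.3, 0.8]
grip_width: 0.0005
grip_force: 0.2
time: 34.32
position: [0.4547, 0.2467, 0.1362]
tool_rot: [0.071, 0.997, -0.0, -0.001]
ft_force: [-0.4, -1.0, 0.1]
grip_width: -0.0
grip_force: 0.0
time: 34.57
position: [0.4549, 0.2471, 0.1324]
tool_rot: [0.071, 0.997, 0.0, 0.0]
ft_force: [-1.5, 0.0, 3.5]
grip_width: 0.0005
grip_force: 1.7
time: 34.82
position: [0.4551, 0.2471, 0.1276]
tool_rot: [0.071, 0.997, 0.0, 0.0]
ft_force: [0.5, 0.2, -0.6]
grip_width: 0.0002
grip_force: 0.0
```

```bash
python3 -m creep '[{"translation":[0,0,2],"roll":0,"gripper":0},{"translation":[0,0,4],"roll":0,"gripper":0},{"translation":[0,0,4],"roll":0,"gripper":0}]'; python3 -m creep '[{"translation":[0,0,-35],"roll":0,"gripper":0},{"translation":[0,0,-75],"roll":0,"gripper":0},{"translation":[0,0,-115],"roll":0,"gripper":0},{"translation":[0,0,-155],"roll":0,"gripper":0},{"translation":[0,0,-175],"roll":0,"gripper":0}]'; python3 -m creep '[{"translation":[0,35,0],"roll":0,"gripper":0},{"translation":[0,70,0],"roll":0,"gripper":0},{"translation":[0,105,0],"roll":0,"gripper":0},{"translation":[0,140,0],"roll":0,"gripper":0},{"translation":[0,170,0],"roll":0,"gripper":0}]';  python3 -m creep '[{"translation":[30,20,0],"roll":0,"gripper":0},{"translation":[60,40,0],"roll":0,"gripper":0},{"translation":[90,60,0],"roll":0,"gripper":0},{"translation":[120,80,0],"roll":0,"gripper":0},{"translation":[120,80,0],"roll":0,"gripper":0}]'; python3 - <<'E'
from h import *
for c in("top","scene"):
  im=viewer.camera(c);cv2.imwrite(f"pics/end_{c}.png",im);k=cam(c)
  for n in("box","lid1","spoon1","strainer","garlic_press","scoop","butter_lid","grinder"):print(c,n,[(np.round(d["bbox"]).tolist(),round(d["p"],2)) for d in viewer.recognise(c,n)])
  hsv=cv2.cvtColor(im,cv2.COLOR_BGR2HSV);m=cv2.inRange(hsv,(5,110,90),(22,255,255));m[:, 290:]*=(c=="scene")
  n,l,st,ce=cv2.connectedComponentsWithStats(m)
  print([s.tolist() for s in st[1:] if s[4]>150])
  q=np.array([[x,y,.108] for y in(-.1485,.1485) for x in(-.068,.052)]);print("pred lids",proj(k,frame(*BOX,q)).round(0).tolist())
E
```

```text
time: 35.07
position: [0.4553, 0.2473, 0.1265]
tool_rot: [0.071, 0.997, 0.0, 0.001]
ft_force: [-4.8, -1.3, 23.1]
grip_width: 0.0004
grip_force: 11.5
time: 35.48
position: [0.4568, 0.2478, 0.3036]
tool_rot: [0.071, 0.997, 0.002, 0.004]
ft_force: [0.8, -0.2, -1.3]
grip_width: 0.0004
grip_force: 0.0
time: 35.9
position: [0.4791, 0.4176, 0.2985]
tool_rot: [0.071, 0.997, 0.001, 0.0]
ft_force: [0.3, 0.4, 0.6]
grip_width: 0.0006
grip_force: 0.0
time: 36.32
position: [0.3659, 0.5156, 0.2982]
tool_rot: [0.068, 0.998, 0.001, -0.002]
ft_force: [-0.3, -0.6, -0.5]
grip_width: 0.0003
grip_force: 0.0
top box [([174.0, 166.0, 106.0, 61.0], 0.96)]
top lid1 [([220.0, 178.0, 34.0, 42.0], 0.84), ([170.0, 169.0, 35.0, 43.0], 0.75), ([249.0, 180.0, 33.0, 44.0], 0.7), ([200.0, 173.0, 31.0, 42.0], 0.69), ([174.0, 166.0, 106.0, 57.0], 0.62)]
top spoon1 []
top strainer [([398.0, 169.0, 15.0, 13.0], 0.64)]
top garlic_press [([297.0, 190.0, 15.0, 49.0], 0.59)]
top scoop [([364.0, 212.0, 22.0, 46.0], 0.8), ([101.0, 149.0, 38.0, 58.0], 0.37)]
top butter_lid [([100.0, 148.0, 41.0, 58.0], 0.96), ([249.0, 179.0, 32.
[... 331 characters left out ...]
), ([272.0, 167.0, 35.0, 30.0], 0.77), ([231.0, 184.0, 34.0, 31.0], 0.67), ([249.0, 178.0, 39.0, 29.0], 0.58), ([203.0, 249.0, 22.0, 34.0], 0.27)]
scene spoon1 []
scene strainer [([128.0, 254.0, 16.0, 26.0], 0.56)]
scene garlic_press [([193.0, 214.0, 29.0, 34.0], 0.78)]
scene scoop [([120.0, 239.0, 38.0, 29.0], 0.65)]
scene butter_lid [([343.0, 151.0, 45.0, 41.0], 0.79), ([230.0, 184.0, 37.0, 29.0], 0.58), ([229.0, 161.0, 100.0, 76.0], 0.51)]
scene grinder [([204.0, 250.0, 22.0, 33.0], 0.71)]
[[301, 33, 44, 38, 946], [230, 160, 98, 55, 2514], [223, 254, 19, 24, 242], [135, 262, 71, 48, 991], [150, 278, 100, 68, 2434]]
pred lids [[229.0, 188.0], [246.0, 215.0], [309.0, 158.0], [330.0, 181.0]]
```

```bash
python3 -c "
from rig import hand_in
print(hand_in())"
```

```text
the job is handed in; nothing more can be done
None
```

I put the three spoons I found into compartments 4, 3 and 2 and pressed all four lids down against their stops. The last images show four flat lids, no spoons left on the rail and the strainer and other things where they were, but `hand_in()` returned no verdict.

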